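# Blow out the bayonet socket, then hold the coupling collar home

### The job

Give the socket a short puff with the air duster clamped upside down on the bench: squeeze its trigger right in for about half a second and let it spring fully out again. Then put the knurled collar, same way up as it stands, over the socket's upright spigot, turn it until its hidden keyways drop over the two pins, and push it fully down against the sprung ring onto the shoulder. Finish while still gripping the collar and holding it pushed home, and leave the other things on the bench where they are.

Things in the scene. Friction and masses are not known exactly. Their poses are not given: they have to be found in the camera images.
- gun_grip (a point): point in the grip of the grey air duster clamped immovably upside down: barrel level and low (axis 65 mm up, 40 mm thick), grip straight up. Point on the grip's centre line, 135 mm above the bench; y axis level, along the barrel to the nozzle, which is aimed at the socket; z up. Grip 26 mm thick along y (13 mm each side), 30 mm wide along x, its top 167 mm above the bench.
- trigger (a joint): black trigger bar on the nozzle (+y) side of the grip, 60 mm long, 18 mm wide, 8 mm thick, hinged at its lower end 90 mm above the bench, 20 mm from the grip's centre line. 0 = released, leaning away from the grip (upper end's outer face 39 mm from the centre line); 0.26 rad = squeezed in to its stop, upright, outer face 24 mm from the centre line. The spring throws it back when let go.
- trigger_face (a point): point on the outer (front) face of the trigger, 46 mm from its hinge; moves with it. Needs up to about 6 N here. From above, one finger goes behind the grip and one in front of the trigger: the two outer faces are about 53 mm apart released (at the trigger's upper end), 37 mm squeezed in.
- collar_mid (a point): centre of the loose knurled aluminium collar (about 0.1 to 0.17 kg), half-way up: an open upright ring, z up, 53 mm across over its fine ribs, 44 mm tall, bore 34 mm. On the bench it is 22 mm high. Underneath, unseen from above, four keyways 90 degrees apart, 10 mm wide, 22 mm deep, are cut in the lower half of the bore; their bearing is unmarked and not along this point's axes.
- socket_top (a point): point on the axis of the fixed upright steel spigot, level with the top face of its aluminium case (45 mm above the bench; case 130 x 96 mm); z up. The spigot is 30 mm in diameter and ends 42 mm above this point; its top 10 mm taper to 16 mm. The fixed shoulder round its foot is 2 mm above this point; with the collar fully home on it the collar's centre is 24 mm above this point.
- pin_level (a point): point on the spigot's axis at the level of the tops of its two opposite pins, 20 mm above the case (pins 6 mm wide, 6 mm tall, reaching 20 mm from the axis; bearing not along this point's axes). A collar resting on the pins has its underside here. Turned under a light push, at most a quarter turn, it drops when keyways and pins match within about 6 degrees.
- seat_ring (a joint): black sprung ring round the spigot's foot. 0 = up: a collar dropped over the pins rests on it, underside 9 mm above the case. 0.007 m = pressed level with the shoulder by the collar fully home. It pushes up with 4 N at first and about 10 N at home, and lifts the collar again if it is let go.
- tin: plain closed steel tin, 58 mm across, 40 mm tall, smooth sided; leave alone (origin: centre of its underside)
- spacer: smooth plain aluminium ring, 64 mm across, 40 mm hole, 22 mm tall; leave alone (origin: centre of its underside)
- driver: screwdriver lying on the bench; leave alone
- block: wooden block 50 x 90 x 45 mm; leave alone (origin: centre of its underside)
- jar: small glass jar with black cap, 60 mm across, 75 mm tall; leave alone (origin: centre of its underside)
- cup: white cup, 72 mm across, 80 mm tall; leave alone (origin: centre of its underside)
- module: small aluminium effects box 110 x 50 x 35 mm with knobs; leave alone (origin: centre of its underside)
Mind the look-alikes: they are no part of the job. What is shaped like the part that bears collar_mid but purple is not meant. What is shaped like the part that bears socket_top but purple is not meant.

How it is judged:
On the way, in this order (a step that is already met when the one before it is completed fails the run):
1. the trigger is squeezed right in (more than 0.18 of 0.26 rad, for 0.2 s) (value of joint trigger above 0.18 rad), for 0.2 s.
2. the trigger is let out again (below 0.05 rad) (value of joint trigger below 0.05 rad), for 0.2 s.
3. the collar is on the spigot with its keyways dropped over the pins (horizontal distance between collar_mid and socket_top below 0.005 m and z of collar_mid in the frame of socket_top below 0.036 m), for 0.1 s.
At the end, for the whole second after the job is handed in: Through the last second the collar is over spigot and pins (within 5 mm of the axis, tilt under 0.12 rad), within 2.5 mm of the shoulder, the sprung ring pressed over 4.5 mm, the fingers pressing on the collar (over 2 N), and the trigger released (below 0.05 rad) (horizontal distance between collar_mid and socket_top below 0.005 m and z of collar_mid in the frame of socket_top between 0.021 and 0.0265 m and value of joint seat_ring above 0.0045 m and angle between the z axis of collar_mid and the z axis of socket_top, either way round below 0.12 rad and contact force between the fingers and collar above 2 N and value of joint trigger below 0.05 rad); the arm keeps its last pose, push and grip.
It fails at once if the collar turned upside down or lying on its side (angle between collar_mid's own z axis and vertical above 1.2 rad).
It fails at once if a bystander shifted by more than 40 mm (distance of any of tin, spacer, driver, block, jar, cup, module from where it was at the start of the episode above 0.04 m).
It also fails if it takes over 58 s, if anything falls off the work surface, if the arm or the gripper's body presses on something with over 40 N, if the wrist force passes 120 N, or if a joint passes its speed limit or range.

### The arm

A 6-joint arm with a two-finger parallel gripper is mounted at the origin on the work surface. World frame = base frame: x ahead of the robot, y to its left, z up, the work surface at z = 0. Lengths are in m, angles in rad, forces in N, time in s.
With the tool pointing down it reaches from about 0.325 to 0.9 m from the base axis. Payload 6.1 kg.
Tool frame: the origin (TCP) lies between the finger pads; the fingertips stand 17 mm ahead of it and the grasp point (between the pads) lies 2 mm behind it; z points along the fingers, y is the direction in which the jaws open and shut (so a half turn about z gives the same grasp; the last joint's range is limited). The gripper opens to 87 mm and grips with 3 to 60 N. Pads are 19 mm wide; open, the fingers measure 117 mm over their backs; the gripper's body (75 mm by 190 mm) begins 51 mm behind the grasp point.
Start: joints at [-1.442, 0.22, 1.526, -0, 1.395, -0.126], TCP at [0.158, -0.605, 0.24] pointing down, gripper open.
Joint ranges: [-2.98, 2.98], [-0.91, 2.08], [0.09, 2.57], [-1.24, 4.39], [0.2, 2.65], [-2.68, 2.68]. Speed limits (rad/s): [2.57, 2.57, 3.01, 3.14, 3.14, 3.14].

### API

Orientations are given as a 3x3 rotation matrix whose columns are the frame's x, y, z axes.
In Python, from bench import r gives the robot as it stands. The module is installed in compiled form; this text tells all that it offers.
- The arm moves only by the shell command python3 -m creep 'ROWS'. ROWS is JSON, a list of rows, each a list of 3 entries, a list of its own where there are three numbers: the opening, from 0 (shut) to 1 (fully open), then the shift along the tool's x, y, z scaled (see below), then the turn about the tool's z scaled (see below). A call has 1 to 10 rows; each row shifts and turns the pose as measured when the row begins, along the tool's axes as they then stand; what a row does not reach is not made up. The controller multiplies each number of a shift by 0.025 m and each number of a turn by 0.08 rad. A row lasts 1/12 s, in which the tool goes at most 41.7 mm and 7.16 degrees, less where a joint would pass 70% of its speed; a pose out of reach is approached as far as the arm can. A call with a number of a shift or a turn outside -1 to 1 is refused whole. A call with a gripper value outside its range is refused whole. The fingers move at their own pace and stop on an object; the grip force is fixed at half the most. Time passes only in rows, so rows that do not move let the fingers close. It gives the time, the measured TCP pose, the force and the opening at its end, in the units of the state.
- r.get_obs(): the state, without advancing time (a new reading comes with each control period).
- r.snapshot(name): name is "scene" or "top" or "wrist"; returns the picture (384x512x3 uint8, blue, green, red); there is no depth.
- r.camera_model(name): a dict with "fx", "fy", "cx", "cy" (pixels), "k1" (the pictures are not rectified: a ray, as slopes to the right and down, at radius r is drawn at 1 + k1 r^2 times it, then the intrinsics apply), "R" (3x3) and "t" (3): a world point X has camera coordinates R X + t. Camera axes: x right, y down, z forward; pixel columns grow to the right and rows downward; lengths in m; the calibration is good to about 2 mm. A picture is of the moment at which its call begins: read the wrist's pose just before it. camera_model takes no time and is no camera call; for the wrist camera it gives the pose at the moment of the call.
- r.finish_job(): hands the job in, once; it reports no verdict.
The state is a dict: "t": time; "joints": joint angles; "joint_vel": joint speeds; "effort": joint torques, N m; "ee_pos": TCP position; "tool_rot": TCP orientation; "force": force on the tool from outside, world axes, zero at the start; "ft_torque": the same for the moment, N m; "grip_width": finger opening in m.
Only numpy, scipy, OpenCV 4.12 (cv2) and the standard library are available. Lean on these libraries where they do the work, as an engineer would, in place of code of your own. Each camera call takes 0.05 s, during which the arm holds its last target.

## Working session

There is one attempt and no reset: what is moved stays moved. The work goes in short steps, Python scripts to look and compute and a shell command to move; the robot and the scene stay as the last step left them, time stands still between calls to the robot, and variables do not carry over. Pictures are saved under pics/ and viewed, and the job is handed in when it is done.

```bash
mkdir -p pics
python3 - <<'E'
from bench import r
import cv2
o=r.get_obs()
print(o['t'],o['ee_pos'],o['tool_rot'],o['grip_width'],o['force'])
for n in ['scene','top','wrist']:
    cv2.imwrite(f'pics/{n}0.png',r.snapshot(n)); m=r.camera_model(n); print(n,m)
E
```

```text
0.0 [ 0.15744186 -0.60422171  0.23841959] [[ 9.67713060e-01  2.52054300e-01 -2.53263816e-04]
 [ 2.52054305e-01 -9.67711109e-01  1.95878961e-03]
 [ 2.48635137e-04 -1.95938252e-03 -9.99998049e-01]] 0.08672856204136674 [ 0.36484003 -0.35903931  0.05570309]
scene {'fx': 424.6780994854384, 'fy': 424.6780994854384, 'cx': 256.51861767623797, 'cy': 191.76787838479348, 'k1': -0.1014159702195422, 'R': array([[-0.20799436,  0.97808805,  0.00906148],
       [ 0.70197435,  0.15571622, -0.69497084],
       [-0.6811537 , -0.13818908, -0.71898082]]), 't': array([ 0.12894885, -0.33797884,  1.59247753])}
top {'fx': 467.8531478898213, 'fy': 467.8531478898213, 'cx': 253.65372846805073, 'cy': 204.56763060667532, 'k1': -0.01062891898773033, 'R': array([[ 0.02725814, -0.99952979, -0.01404266],
       [-0.99081716, -0.02515412, -0.13284811],
       [ 0.13243241,  0.0175349 , -0.99103692]]), 't': array([-0.02132564,  0.59576785,  1.61050269])}
wrist {'fx': 345.7140189550519, 'fy': 345.7140189550519, 'cx': 257.395162982439, 'cy': 193.43777217764148, 'k1': -0.03549075114061409, 'R': array([[ 2.51946957e-01, -9.67740578e-01, -9.50880884e-04],
       [-9.36763926e-01, -2.44128703e-01,  2.50747927e-01],
       [-2.42891082e-01, -6.22844263e-02, -9.68051947e-01]]), 't': array([-0.62364433, -0.02972123,  0.38854275])}
```

View pics/scene0.png

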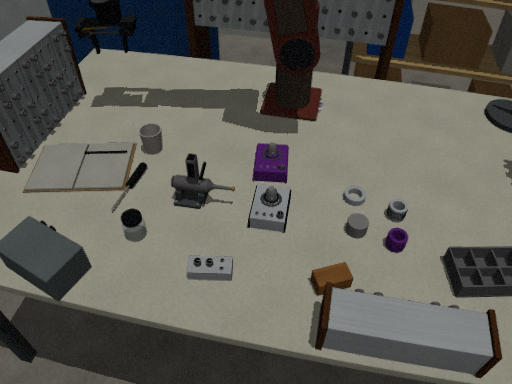

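View pics/top0.png

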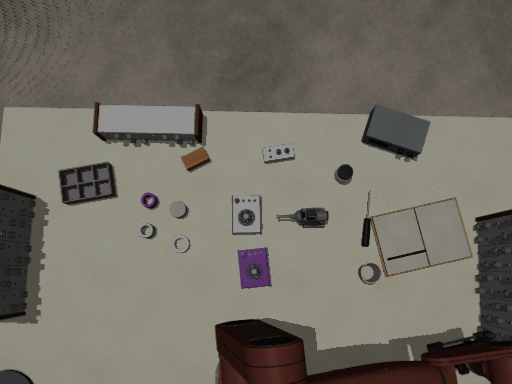

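View pics/wrist0.png

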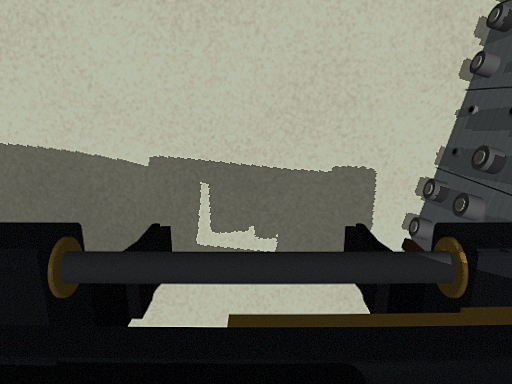

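The scene shows the collar near (397,210), grey socket (270,205) and duster (195,185). The top view shows the collar at (147,231), socket at (246,217) and gun grip at about (313,217). I'll zoom in next.

```bash
cat > h.py <<'E'
import numpy as np, cv2
from bench import r
def ray(m,u,v):
    xd=(u-m['cx'])/m['fx']; yd=(v-m['cy'])/m['fy']
    x,y=xd,yd
    for _ in range(20):
        s=1+m['k1']*(x*x+y*y); x,y=xd/s,yd/s
    R=np.array(m['R']);t=np.array(m['t'])
    d=R.T@np.array([x,y,1.]); c=-R.T@t
    return c,d/np.linalg.norm(d)
def plane(m,u,v,z):
    c,d=ray(m,u,v); return c+d*(z-c[2])/d[2]
def tri(rays):
    A=np.zeros((3,3));b=np.zeros(3)
    for c,d in rays:
        P=np.eye(3)-np.outer(d,d);A+=P;b+=P@c
    X=np.linalg.solve(A,b)
    return X,[np.linalg.norm((np.eye(3)-np.outer(d,d))@(X-c)) for c,d in rays]
def proj(m,X):
    p=np.array(m['R'])@np.array(X)+np.array(m['t']); x,y=p[0]/p[2],p[1]/p[2]
    s=1+m['k1']*(x*x+y*y); return np.array([m['fx']*x*s+m['cx'],m['fy']*y*s+m['cy']])
def crop(src,dst,u0,v0,w,h,k):
    im=cv2.imread(src)[v0:v0+h,u0:u0+w]
    cv2.imwrite(dst,cv2.resize(im,None,fx=k,fy=k,interpolation=cv2.INTER_CUBIC))
E
python3 - <<'E'
from h import *
crop('pics/top0.png','pics/topA.png',225,180,110,80,7)
crop('pics/top0.png','pics/topB.png',130,180,80,80,7)
crop('pics/scene0.png','pics/scA.png',165,140,135,95,5)
crop('pics/scene0.png','pics/scB.png',335,175,85,85,7)
E
```

```text
(no output)
```

View pics/topA.png

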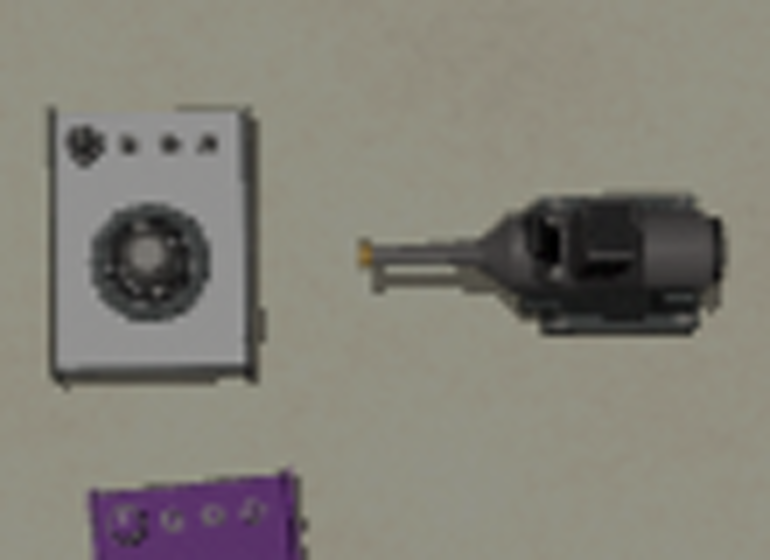

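View pics/topB.png

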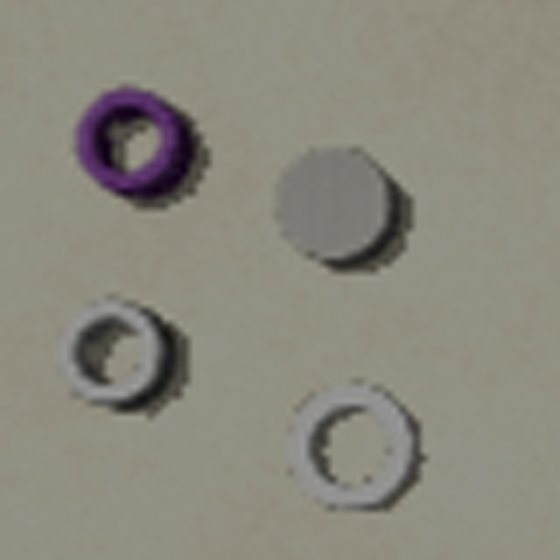

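View pics/scA.png

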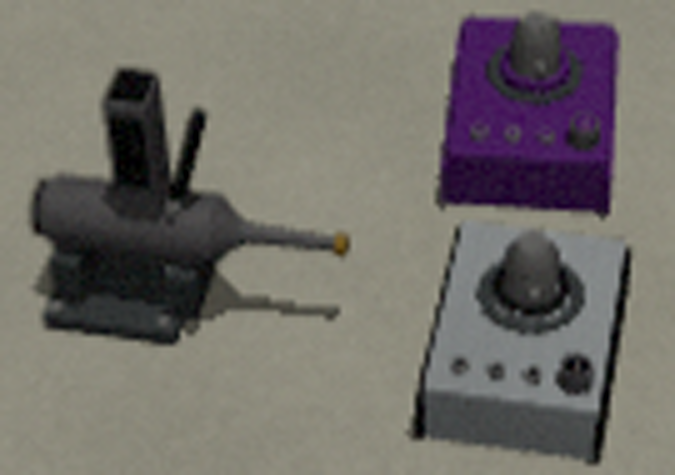

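View pics/scB.png

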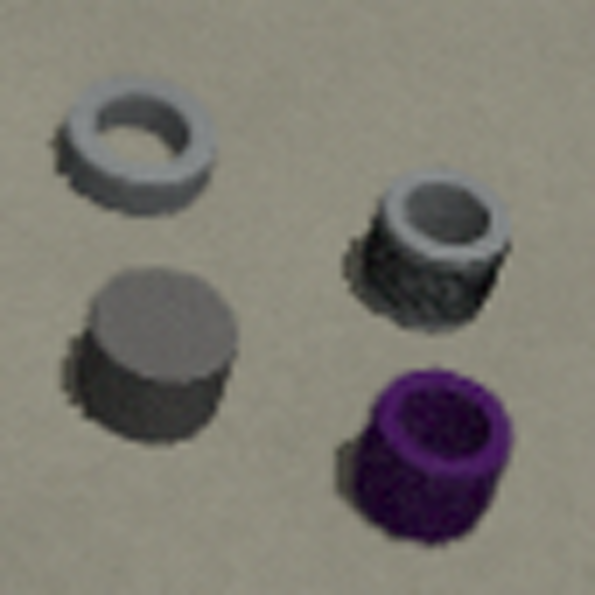

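Run:
```python
from h import *
T=r.camera_model('top');S=r.camera_model('scene')
def f(u0,v0,k,x,y): return (u0+(x+.5)/k-.5, v0+(y+.5)/k-.5)
tA=lambda x,y:f(225,180,7,x,y); tB=lambda x,y:f(130,180,7,x,y); sA=lambda x,y:f(165,140,5,x,y); sB=lambda x,y:f(335,175,7,x,y)
def both(n,a,b,z):
    print(n,'top',plane(T,*a,z).round(4),'scene',plane(S,*b,z).round(4),'tri',[np.round(q,4) for q in tri([ray(T,*a),ray(S,*b)])])
both('collar rim top',tB(118,353),sB(448,213),.044)
both('seat ring',tA(151,262),sA(530,296),.052)
both('spigot top',tA(148,252),sA(540,237),.087)
both('nozzle',tA(363,254),sA(341,243),.065)
both('grip top',tA(613,240),sA(134,85),.167)
both('trig top',tA(547,240),sA(199,112),.15)
both('spacer',tB(357,446),sB(143,130),.022)
both('tin',tB(333,204),sB(163,322),.04)
print('gun tail top',plane(T,*tA(715,245),.065))
```

```text
collar rim top top [0.4961 0.3676 0.044 ] scene [0.4937 0.3784 0.044 ] tri [array([0.4962, 0.3727, 0.0453]), array([0.0052, 0.0052])]
seat ring top [0.5501 0.0191 0.052 ] scene [0.555  0.0255 0.052 ] tri [array([0.5502, 0.022 , 0.0463]), array([0.0027, 0.0027])]
spigot top top [0.5512 0.0196 0.087 ] scene [0.543  0.0276 0.087 ] tri [array([0.5498, 0.0239, 0.0931]), array([0.0046, 0.0046])]
nozzle top [ 0.5553 -0.0859  0.065 ] scene [ 0.5501 -0.083   0.065 ] tri [array([ 0.5544, -0.0838,  0.0692]), array([0.002, 0.002])]
grip top top [ 0.5536 -0.1981  0.167 ] scene [ 0.5567 -0.1911  0.167 ] tri [array([ 0.5531, -0.1957,  0.1633]), array([0.0029, 0.0029])]
trig top top [ 0.5548 -0.1691  0.15  ] scene [ 0.5519 -0.158   0.15  ] tri [array([ 0.5532, -0.1635,  0.1505]), array([0.0057, 0.0057])]
spacer top [0.4539 0.2492 0.022 ] scene [0.4517 0.258  0.022 ] tri [array([0.4537, 0.2535, 0.023 ]), array([0.0044, 0.0044])]
tin top [0.5744 0.2641 0.04  ] scene [0.572  0.2686 0.04  ] tri [array([0.5742, 0.266 , 0.0419]), array([0.0023, 0.0023])]
gun tail top [ 0.56427178 -0.25944397  0.065     ]
```

```bash
cat >> h.py <<'E'
def need(target,yaxis=None):
    o=r.get_obs(); R=np.array(o['tool_rot']); d=np.array(target)-np.array(o['ee_pos'])
    s=R.T@d/0.025
    print('t',round(o['t'],2),'pos',np.round(o['ee_pos'],4),'F',np.round(o['force'],1),'w',round(o['grip_width'],4))
    th=0
    if yaxis is not None:
        y=R.T@np.r_[yaxis,0]; th=np.arctan2(-y[0],y[1])
        if th>np.pi/2: th-=np.pi
        if th<-np.pi/2: th+=np.pi
    print('units shift',s.round(2),'turn',round(th/0.08,2),'joints',np.round(o['joints'],2),'tilt',R[2].round(4))
E
python3 -c "
from h import *
need([.553,-.186,.27],[-.02,1])"
```

```text
t 0.15 pos [ 0.1575 -0.6044  0.2387] F [ 0.  -0.5  0.2] w 0.0874
units shift [ 19.53 -12.21  -1.23] turn 2.94 joints [-1.44  0.22  1.53 -0.    1.39 -0.13] tilt [ 2.0e-04 -1.5e-03 -1.0e+00]
```

```bash
python3 -m creep '[[1,[0.9,-0.55,-0.1],0],[1,[0.9,-0.55,-0.1],0],[1,[0.9,-0.55,-0.1],0],[1,[0.9,-0.55,-0.1],0],[1,[0.9,-0.55,-0.1],0],[1,[0.9,-0.55,-0.1],0],[1,[0.9,-0.55,-0.1],0],[1,[0.9,-0.55,-0.1],0],[1,[0.9,-0.55,-0.1],0],[1,[0.9,-0.55,-0.1],0]]'
python3 -c "
from h import *
need([.553,-.186,.27],[-.02,1])"
```

```text
t: 0.98
ee_pos: [0.3427, -0.4082, 0.2594]
tool_rot: [[0.97, 0.243, -0.004], [0.243, -0.97, 0.009], [-0.002, -0.009, -1.0]]
force: [0.7, -0.9, -0.1]
grip_width: 0.0872
t 0.98 pos [ 0.3427 -0.4082  0.2594] F [ 0.7 -0.9 -0.1] w 0.0872
units shift [10.32 -6.58 -0.38] turn 2.81 joints [-1.02 -0.01  1.73  0.    1.42  0.3 ] tilt [-0.002  -0.0093 -1.    ]
```

```bash
python3 -m creep '[[1,[1,-0.65,-0.05],0],[1,[1,-0.65,-0.05],0],[1,[1,-0.65,-0.05],0],[1,[1,-0.65,-0.05],0.5],[1,[1,-0.65,-0.05],0.5],[1,[0.9,-0.65,-0.05],0.5],[1,[0.9,-0.5,-0.05],0.5],[1,[0.9,-0.5,0],0.5],[1,[0.8,-0.3,0],0.5],[1,[0,0,0],0]]'
python3 - <<'E'
from h import *
need([.553,-.186,.27],[-.02,1])
cv2.imwrite('pics/w1.png',r.snapshot('wrist'))
E
```

```text
t: 1.82
ee_pos: [0.5359, -0.2275, 0.2677]
tool_rot: [[1.0, -0.002, -0.005], [-0.002, -1.0, 0.011], [-0.005, -0.011, -1.0]]
force: [0.4, -0.3, 0.0]
grip_width: 0.0872
t 1.82 pos [ 0.5359 -0.2275  0.2677] F [ 0.4 -0.3  0. ] w 0.0872
units shift [ 0.68 -1.66 -0.08] turn -0.28 joints [-0.54  0.11  1.6   0.01  1.44  1.03] tilt [-0.0048 -0.0114 -0.9999]
```

View pics/w1.png

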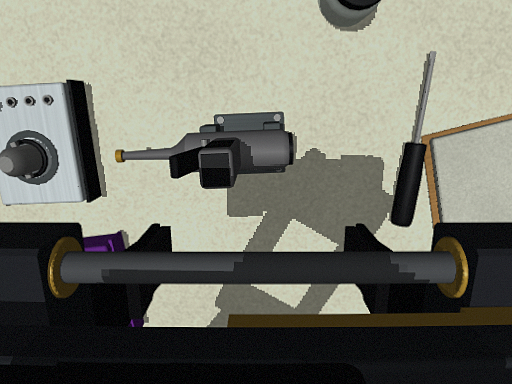

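Wrist picture: grip top is the black rectangle (200–231, 150–187), nozzle tip (119,155), trigger left of the grip at about (185,163), spigot top about (8,160).

Run:
```python
from h import *
m=r.camera_model('wrist')
o=r.get_obs();print(o['ee_pos'],-np.array(m['R']).T@m['t'])
im=cv2.imread('pics/w1.png')
crop('pics/w1.png','pics/w1c.png',105,95,200,110,4)
for n,u,v,z in [('gripTopC',216,167,.167),('gripTop left',200,167,.167),('gripTop right',231,167,.167),('nozzle',119,155.5,.065),('tail',293,149,.065)]:
    print(n,plane(m,u,v,z).round(4))
```

```text
[ 0.53458753 -0.22807067  0.26753316] [ 0.60385939 -0.22897008  0.41136347]
gripTopC [ 0.5585 -0.1966  0.167 ]
gripTop left [ 0.5585 -0.185   0.167 ]
gripTop right [ 0.5585 -0.2073  0.167 ]
nozzle [ 0.5515 -0.0843  0.065 ]
tail [ 0.5579 -0.2609  0.065 ]
```

View pics/w1c.png

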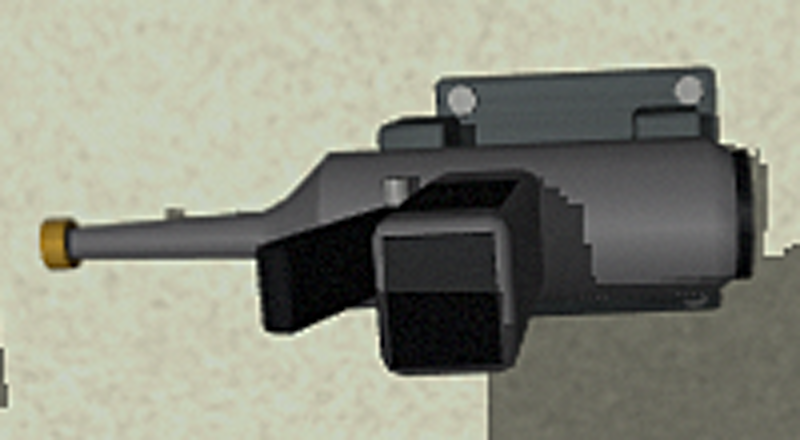

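Grip centre ≈ (0.5565, −0.1965), barrel yaw ≈ −0.036. Align above the squeezed mid-plane (y ≈ −0.191).

```bash
python3 -c "
from h import *
need([.5565,-.191,.20],[-.036,1])"
```

```text
t 1.87 pos [ 0.5346 -0.2281  0.2675] F [-0.8  0.5 -0.2] w 0.0868
units shift [ 0.89 -1.45  2.71] turn -0.46 joints [-0.54  0.11  1.6   0.01  1.44  1.03] tilt [-0.0063 -0.0113 -0.9999]
```

```bash
python3 -m creep '[[1,[0.45,-0.75,0],-0.25],[1,[0.45,-0.75,0],-0.25],[1,[0,0,0.4],0],[1,[0,0,0.9],0],[1,[0,0,0.9],0],[1,[0,0,0.4],0],[1,[0,0,0],0],[1,[0,0,0],0]]'
python3 - <<'E'
from h import *
need([.5565,-.191,.134],[-.036,1])
cv2.imwrite('pics/w2.png',r.snapshot('wrist'))
cv2.imwrite('pics/t2.png',r.snapshot('scene'))
crop('pics/t2.png','pics/t2c.png',130,110,150,110,5)
m=r.camera_model('wrist')
print([proj(m,p).round(0) for p in [(.5565,-.1965,.167),(.5565,-.1835,.167),(.5565,-.2095,.167),(.55,-.1575,.149)]])
E
```

```text
t: 2.53
ee_pos: [0.5509, -0.1935, 0.1985]
tool_rot: [[0.999, 0.042, -0.012], [0.042, -0.999, 0.009], [-0.011, -0.01, -1.0]]
force: [0.2, -0.3, 0.6]
grip_width: 0.0871
t 2.53 pos [ 0.5509 -0.1935  0.1985] F [ 0.2 -0.3  0.6] w 0.0871
units shift [ 0.26 -0.07  2.58] turn 0.08 joints [-0.47  0.17  1.67  0.    1.32  1.05] tilt [-0.0114 -0.0096 -0.9999]
[array([265., 225.]), array([241., 224.]), array([289., 226.]), array([199., 222.])]
```

View pics/w2.png

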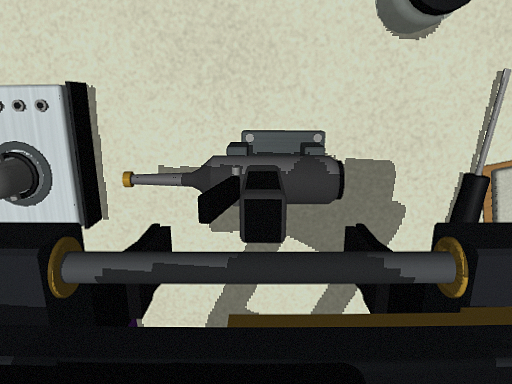

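View pics/t2c.png

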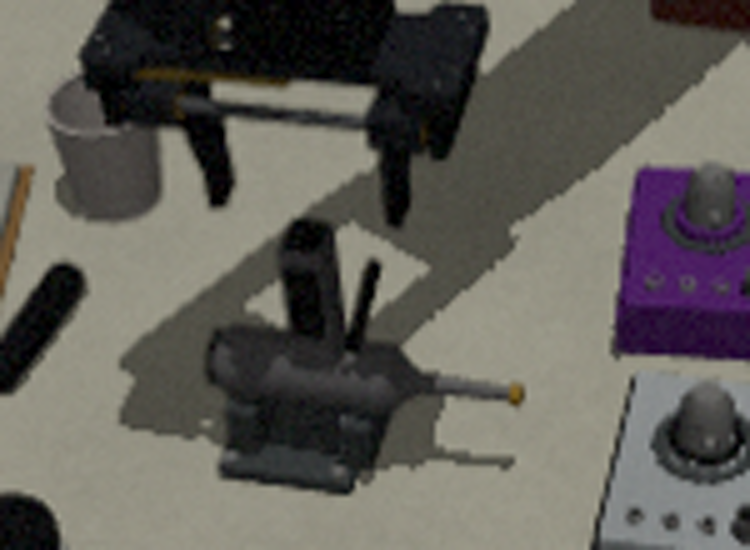

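Grip top centred at (263,220), trigger end at (200,215); prediction was within 2 mm in y and about 3 mm in x. Descend astride.

```bash
python3 -m creep '[[1,[0.3,-0.12,0.6],0],[1,[0.05,0,0.8],0],[1,[0,0,0.6],0],[1,[0,0,0.4],0],[1,[0,0,0.15],0],[1,[0,0,0],0]]'
python3 -c "
from h import *
need([.558,-.190,.134],[-.036,1])"
```

```text
t: 3.13
ee_pos: [0.5649, -0.1942, 0.1431]
tool_rot: [[0.999, 0.041, 0.004], [0.041, -0.999, 0.001], [0.004, -0.001, -1.0]]
force: [0.3, -0.0, 0.3]
grip_width: 0.0872
t 3.13 pos [ 0.5649 -0.1942  0.1431] F [ 0.3 -0.   0.3] w 0.0872
units shift [-0.27 -0.18  0.36] turn 0.06 joints [-0.46  0.24  1.69  0.    1.21  1.06] tilt [ 0.0038 -0.001  -1.    ]
```

```bash
python3 -m creep '[[1,[-0.27,-0.18,0.25],0],[1,[0,0,0],0],[1,[0,0,0],0]]'
python3 -c "
from h import *
need([.558,-.190,.134],[-.036,1])"
```

```text
t: 3.38
ee_pos: [0.5596, -0.1912, 0.1401]
tool_rot: [[0.999, 0.04, 0.008], [0.04, -0.999, -0.001], [0.008, 0.001, -1.0]]
force: [-0.1, -0.2, 0.3]
grip_width: 0.0869
t 3.38 pos [ 0.5596 -0.1912  0.1401] F [-0.1 -0.2  0.3] w 0.0869
units shift [-0.06 -0.05  0.24] turn 0.05 joints [-0.46  0.22  1.72  0.    1.19  1.07] tilt [ 0.0078  0.0013 -1.    ]
```

```bash
python3 -m creep '[[0.6,[-0.05,-0.05,0.2],0],[0.6,[0,0,0],0],[0.6,[0,0,0],0],[0.6,[0,0,0],0]]'
python3 - <<'E'
from h import *
need([.558,-.190,.134],[-.036,1])
cv2.imwrite('pics/w3.png',r.snapshot('wrist'))
E
```

```text
t: 3.72
ee_pos: [0.5603, -0.191, 0.1379]
tool_rot: [[0.999, 0.04, 0.012], [0.04, -0.999, -0.003], [0.012, 0.004, -1.0]]
force: [0.3, 0.4, -0.2]
grip_width: 0.0679
t 3.72 pos [ 0.5603 -0.191   0.1379] F [ 0.3  0.4 -0.2] w 0.0679
units shift [-0.09 -0.05  0.15] turn 0.05 joints [-0.46  0.22  1.72  0.    1.18  1.07] tilt [ 0.0122  0.0038 -0.9999]
```

View pics/w3.png

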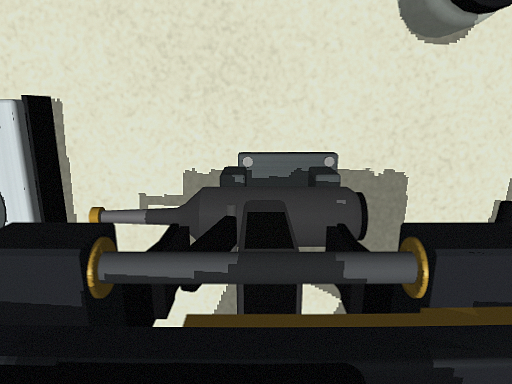

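Both trigger (about (200,250)) and grip (270,260) are between the fingers. Squeeze.

```bash
python3 -m creep '[[0.38,[0,0,0.1],0],[0.38,[0,0,0],0],[0.38,[0,0,0],0],[0.38,[0,0,0],0],[0.38,[0,0,0],0],[0.38,[0,0,0],0],[0.38,[0,0,0],0]]'
```

```text
t: 4.35
ee_pos: [0.5609, -0.1903, 0.1358]
tool_rot: [[0.999, 0.039, 0.013], [0.039, -0.999, -0.001], [0.013, 0.001, -1.0]]
force: [0.1, 0.9, 1.3]
grip_width: 0.0366
```

```bash
python3 -m creep '[[0.38,[0,0,0],0],[0.38,[0,0,0],0],[0.38,[0,0,0],0],[0.38,[0,0,0],0]]'
python3 - <<'E'
from h import *
cv2.imwrite('pics/w4.png',r.snapshot('wrist'))
E
```

```text
t: 4.68
ee_pos: [0.5609, -0.1903, 0.1359]
tool_rot: [[0.999, 0.039, 0.013], [0.039, -0.999, -0.0], [0.013, 0.001, -1.0]]
force: [0.5, -0.5, 1.4]
grip_width: 0.0362
```

View pics/w4.png

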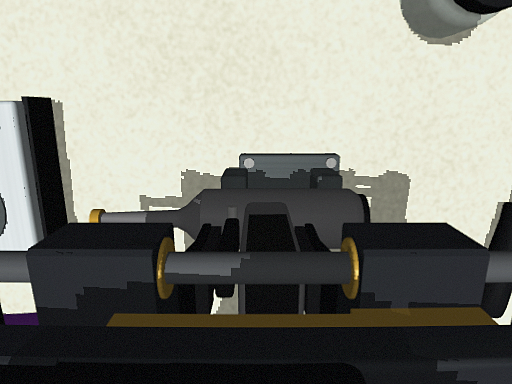

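The trigger is pressed upright against its stop: it is at about (225,245), and the fingers stalled at 36 mm. Now release.

```bash
python3 -m creep '[[1,[0,0,0],0],[1,[0,0,0],0],[1,[0,0,0],0],[1,[0,0,0],0],[1,[0,0,0],0],[1,[0,0,0],0],[1,[0,0,0],0],[1,[0,0,0],0],[1,[0,0,0],0],[1,[0,0,0],0]]'
python3 - <<'E'
from h import *
cv2.imwrite('pics/w5.png',r.snapshot('wrist'))
E
```

```text
t: 5.57
ee_pos: [0.5605, -0.1908, 0.1351]
tool_rot: [[0.999, 0.04, 0.012], [0.04, -0.999, -0.003], [0.012, 0.003, -1.0]]
force: [0.0, 0.9, -0.5]
grip_width: 0.0862
```

View pics/w5.png

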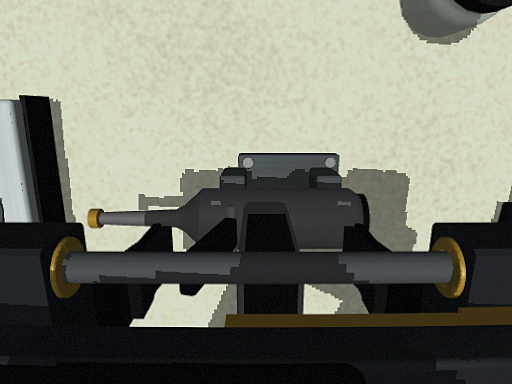

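Trigger has sprung out again (leaning at about (205,255)). Lift and travel toward the collar.

```bash
python3 -m creep '[[1,[0,0,-0.5],0],[1,[0,0,-1],0],[1,[0,0,-1],0],[1,[0,0,-1],0],[1,[0,0,-1],0],[1,[0,-0.5,-0.6],0],[1,[0,-1,-0.2],0],[1,[-0.1,-1,0],0],[1,[-0.1,-1,0],0],[1,[-0.1,-1,0],0]]'
python3 -c "
from h import *
need([.47,0.02,.27],[0,1])"
```

```text
t: 6.45
ee_pos: [0.5472, -0.0804, 0.2838]
tool_rot: [[0.999, 0.032, 0.019], [0.032, -0.999, -0.007], [0.019, 0.008, -1.0]]
force: [0.5, 0.6, -1.3]
grip_width: 0.0869
t 6.45 pos [ 0.5472 -0.0804  0.2838] F [ 0.5  0.6 -1.3] w 0.0869
units shift [-2.97 -4.12  0.46] turn 0.4 joints [-0.29  0.01  1.68 -0.    1.44  1.25] tilt [ 0.0189  0.0078 -0.9998]
```

```bash
python3 -m creep '[[1,[-0.6,-0.9,0],0.2],[1,[-0.6,-0.9,0],0.2],[1,[-0.6,-0.9,0],0],[1,[-0.4,-0.9,0],0],[1,[0,0,0],0],[1,[0,0,0],0]]'
python3 - <<'E'
from h import *
need([.55,0.02,.27],[0,1])
np.save('m6.npy',r.camera_model('wrist'),allow_pickle=True)
cv2.imwrite('pics/w6.png',r.snapshot('wrist'))
E
```

```text
t: 6.95
ee_pos: [0.4886, 0.0169, 0.29]
tool_rot: [[1.0, 0.003, 0.029], [0.003, -1.0, -0.007], [0.029, 0.007, -1.0]]
force: [-0.0, -0.2, 0.4]
grip_width: 0.0867
t 6.95 pos [0.4886 0.0169 0.29  ] F [-0.  -0.2  0.4] w 0.0867
units shift [ 2.43 -0.12  0.87] turn 0.04 joints [-0.12 -0.17  1.83 -0.    1.45  1.44] tilt [ 0.0289  0.0074 -0.9996]
```

View pics/w6.png

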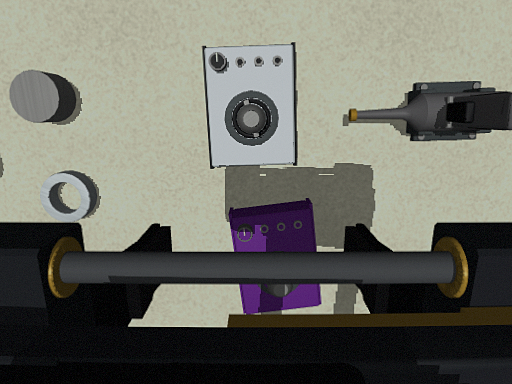

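Run:
```python
from h import *
crop('pics/w6.png','pics/w6c.png',200,70,100,100,8)
```

```text
(no output)
```

View pics/w6c.png

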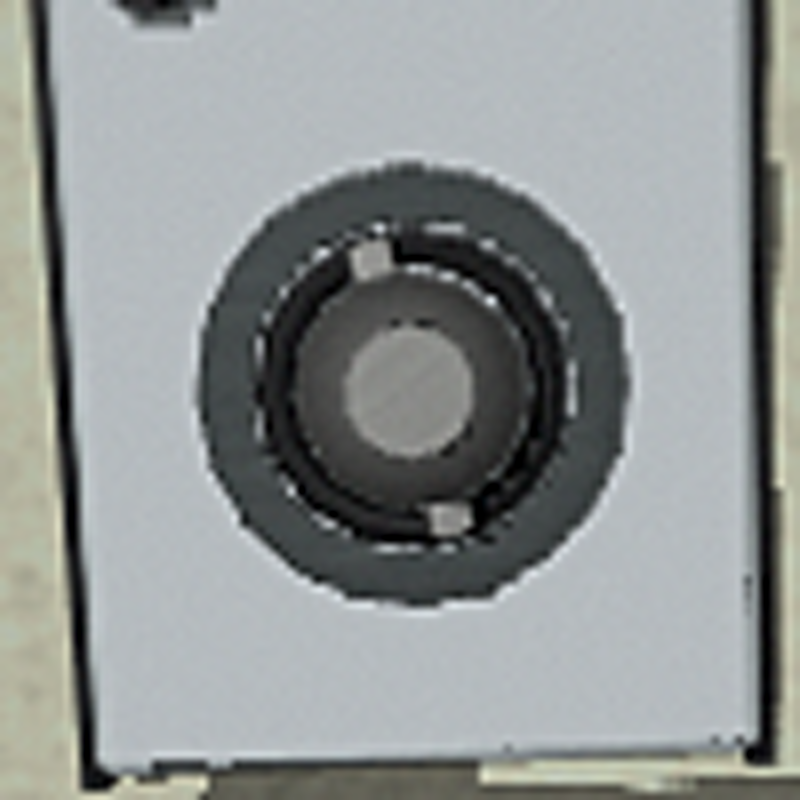

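The spigot is viewed straight down: top centre at crop (410,390), pins at (372,258) and (450,518).

Run:
```python
from h import *
m=np.load('m6.npy',allow_pickle=True).item()
f=lambda x,y:(200+(x+.5)/8-.5,70+(y+.5)/8-.5)
print('top',plane(m,*f(410,390),.087).round(4),'ring',plane(m,*f(413,383),.047).round(4))
a=plane(m,*f(372,258),.065);b=plane(m,*f(450,518),.065);print('pins',a,b,(a+b)/2,np.linalg.norm(a-b),np.arctan2((a-b)[1],(a-b)[0]))
need([.43,0.37,.25],[0,1])
```

```text
top [0.5491 0.0227 0.087 ] ring [0.5496 0.0227 0.047 ]
pins [0.56570028 0.02784154 0.065     ] [0.53224328 0.01763582 0.065     ] [0.54897178 0.02273868 0.065     ] 0.034978959523739014 0.29607422833488556
t 7.0 pos [0.4888 0.0168 0.2901] F [0.6 0.1 0.5] w 0.0869
units shift [ -2.36 -14.15   1.44] turn 0.03 joints [-0.12 -0.16  1.83 -0.    1.45  1.44] tilt [ 0.029   0.007  -0.9996]
```

```bash
python3 -m creep '[[1,[-0.1,-1,0],0],[1,[-0.2,-1,0],0],[1,[-0.2,-1,0],0],[1,[-0.2,-1,0],0],[1,[-0.2,-1,0],0],[1,[-0.2,-1,0],0],[1,[-0.2,-1,0],0],[1,[-0.2,-1,0],0],[1,[-0.2,-1,0],0],[1,[-0.2,-1,0],0]]'
python3 -m creep '[[1,[-0.1,-1,0],0],[1,[-0.1,-1,0],0],[1,[-0.1,-1,0],0],[1,[-0.1,-1,0],0],[1,[0,-0.4,0],0],[1,[0,0,0],0],[1,[0,0,0],0]]'
python3 - <<'E'
from h import *
need([.43,0.37,.25],[0,1])
np.save('m7.npy',r.camera_model('wrist'),allow_pickle=True)
cv2.imwrite('pics/w7.png',r.snapshot('wrist'))
E
```

```text
t: 7.83
ee_pos: [0.4502, 0.2643, 0.291]
tool_rot: [[0.999, -0.019, 0.037], [-0.018, -1.0, -0.012], [0.037, 0.012, -0.999]]
force: [1.0, -0.1, -0.4]
grip_width: 0.087
t: 8.42
ee_pos: [0.4476, 0.3795, 0.29]
tool_rot: [[0.999, -0.022, 0.039], [-0.021, -1.0, -0.013], [0.039, 0.012, -0.999]]
force: [0.1, -0.8, -0.0]
grip_width: 0.0869
t 8.42 pos [0.4476 0.3795 0.29  ] F [ 0.1 -0.8 -0. ] w 0.0869
units shift [-0.76  0.38  1.58] turn -0.27 joints [ 0.59  0.08  1.58 -0.03  1.45  2.18] tilt [ 0.0389  0.0124 -0.9992]
```

View pics/w7.png

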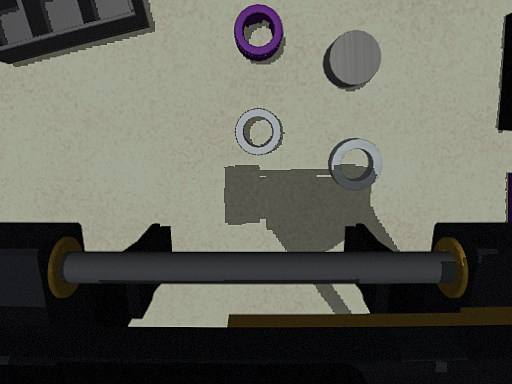

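Collar rim is centred at about (259,131), the spacer at (355,164) and the purple copy at (259,32). Fit the rim.

Run:
```python
from h import *
m=np.load('m7.npy',allow_pickle=True).item()
im=cv2.imread('pics/w7.png');g=cv2.cvtColor(im,cv2.COLOR_BGR2GRAY)[100:162,225:295]
hsv=cv2.cvtColor(im,cv2.COLOR_BGR2HSV)[100:162,225:295]
for mask,n in [((hsv[...,0]>80)&(hsv[...,0]<140)&(g>120),'blueish')]:
    mk=mask.astype(np.uint8)*255
    cs,_=cv2.findContours(mk,cv2.RETR_CCOMP,cv2.CHAIN_APPROX_NONE)
    for c in cs:
        if len(c)>30:
            e=cv2.fitEllipse(c);u,v=e[0][0]+225,e[0][1]+100
            print(n,len(c),u,v,e[1],plane(m,u,v,.044).round(4))
need([.495,0.372,.15],[0,1])
```

```text
blueish 127 257.66719818115234 131.295804977417 (43.70221710205078, 44.57440948486328) [0.4958 0.3757 0.044 ]
blueish 92 257.62878799438477 131.35231018066406 (31.846027374267578, 32.2421989440918) [0.4957 0.3758 0.044 ]
t 8.47 pos [0.4476 0.3792 0.29  ] F [ 0.3 -0.2  0.1] w 0.087
units shift [1.68 0.17 5.67] turn -0.27 joints [ 0.59  0.08  1.58 -0.03  1.45  2.18] tilt [ 0.0389  0.0124 -0.9992]
```

```bash
python3 -m creep '[[1,[0.8,0.1,0.2],-0.3],[1,[0.8,0.05,0.8],0],[1,[0.2,0,1],0],[1,[0,0,1],0],[1,[0,0,1],0],[1,[0,0,0.8],0],[1,[0,0,0.4],0],[1,[0,0,0],0],[1,[0,0,0],0]]'
python3 - <<'E'
from h import *
need([.4957,0.3755,.034],[0,1])
m=r.camera_model('wrist');print(proj(m,[.4957,.3755,.044]))
cv2.imwrite('pics/w8.png',r.snapshot('wrist'))
E
```

```text
t: 9.22
ee_pos: [0.5073, 0.3599, 0.1623]
tool_rot: [[0.999, -0.011, 0.046], [-0.01, -1.0, -0.014], [0.046, 0.014, -0.999]]
force: [0.3, -0.3, 0.4]
grip_width: 0.0869
t 9.22 pos [0.5073 0.3599 0.1623] F [ 0.3 -0.3  0.4] w 0.0869
units shift [-0.71 -0.69  5.1 ] turn -0.13 joints [ 0.51  0.26  1.63 -0.04  1.22  2.1 ] tilt [ 0.0458  0.0138 -0.9989]
[236.77869541 214.98949169]
```

View pics/w8.png

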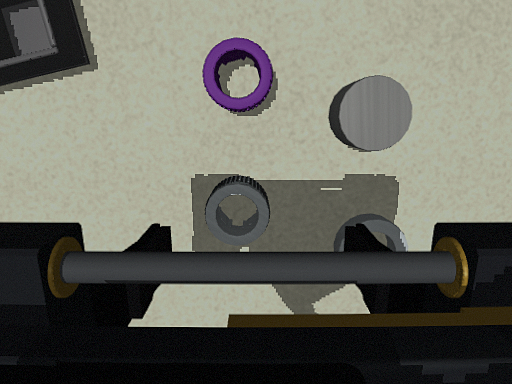

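```bash
python3 -m creep '[[1,[-0.4,-0.4,0],-0.1],[1,[-0.3,-0.3,0.3],0],[1,[0,0,0.8],0],[1,[0,0,0.8],0],[1,[0,0,0.3],0],[1,[0,0,0],0],[1,[0,0,0],0]]'
python3 - <<'E'
from h import *
need([.4965,0.3755,.034],[0,1])
E
```

```text
t: 9.85
ee_pos: [0.4929, 0.3855, 0.1143]
tool_rot: [[0.998, 0.001, 0.059], [0.002, -1.0, -0.004], [0.059, 0.004, -0.998]]
force: [0.9, -1.0, 0.4]
grip_width: 0.0871
t 9.85 pos [0.4929 0.3855 0.1143] F [ 0.9 -1.   0.4] w 0.0871
units shift [-0.05  0.39  3.22] turn 0.02 joints [ 0.56  0.31  1.67 -0.04  1.12  2.14] tilt [ 0.0594  0.0043 -0.9982]
```

```bash
python3 -m creep '[[1,[1,0.1,-0.5],0],[1,[1,0.1,-0.5],0],[1,[1,0.1,0],0],[1,[0,0,0],0]]'; python3 -m creep '[[1,[-0.3,0,0],0],[1,[-0.3,0,0],0],[1,[-0.3,0,0],0],[1,[-0.3,0,0],0]]'
```

```text
t: 10.18
ee_pos: [0.5665, 0.3806, 0.148]
tool_rot: [[0.998, 0.006, 0.06], [0.006, -1.0, -0.003], [0.06, 0.004, -0.998]]
force: [-0.3, 0.4, 0.4]
grip_width: 0.0873
t: 10.52
ee_pos: [0.5353, 0.3814, 0.1492]
tool_rot: [[0.998, 0.005, 0.064], [0.005, -1.0, -0.001], [0.064, 0.001, -0.998]]
force: [-0.1, 0.6, -1.0]
grip_width: 0.0868
```

```bash
python3 -m creep '[[1,[-0.9,0.1,0],0],[1,[-0.9,0.1,0.4],0],[1,[0,0,1],0],[1,[0,0,1],0],[1,[0,0,0],0],[1,[0,0,0],0]]'
python3 - <<'E'
from h import *
need([.4965,0.3755,.034],[0,1])
m=r.camera_model('wrist');print(proj(m,[.4965,.3755,.044]))
cv2.imwrite('pics/w9.png',r.snapshot('wrist'))
E
```

```text
t: 11.02
ee_pos: [0.4808, 0.3776, 0.0859]
tool_rot: [[0.998, 0.012, 0.062], [0.012, -1.0, -0.0], [0.062, 0.001, -0.998]]
force: [-0.2, 0.9, 0.4]
grip_width: 0.0869
t 11.02 pos [0.4808 0.3776 0.0859] F [-0.2  0.9  0.4] w 0.0869
units shift [0.5  0.09 2.11] turn 0.15 joints [ 0.55  0.31  1.73 -0.04  1.05  2.13] tilt [ 6.190e-02  9.000e-04 -9.981e-01]
[262.55683576 205.22058354]
```

View pics/w9.png

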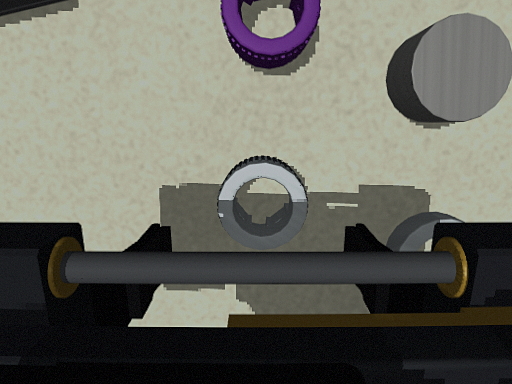

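```bash
python3 -m creep '[[1,[0.5,0.05,0.3],0.1],[1,[0,0,0.9],0],[1,[0,0,0.7],0],[1,[0,0,0],0],[1,[0,0,0],0]]'
python3 - <<'E'
from h import *
need([.497,0.3755,.032],[0,1])
E
```

```text
t: 11.48
ee_pos: [0.4993, 0.3796, 0.0466]
tool_rot: [[0.998, 0.005, 0.07], [0.005, -1.0, 0.005], [0.07, -0.005, -0.998]]
force: [0.2, 0.3, 0.2]
grip_width: 0.0865
t 11.48 pos [0.4993 0.3796 0.0466] F [0.2 0.3 0.2] w 0.0865
units shift [-0.13  0.17  0.58] turn 0.06 joints [ 0.54  0.39  1.71 -0.04  0.98  2.13] tilt [ 0.0701 -0.0047 -0.9975]
```

```bash
python3 -m creep '[[1,[-0.15,0.2,0.55],0],[1,[0,0,0],0],[1,[0,0,0],0]]'
python3 - <<'E'
from h import *
need([.497,0.3755,.032],[0,1])
m=r.camera_model('wrist')
cv2.imwrite('pics/w10.png',r.snapshot('wrist'))
E
```

```text
t: 11.73
ee_pos: [0.499, 0.3766, 0.0383]
tool_rot: [[0.997, 0.005, 0.076], [0.005, -1.0, 0.009], [0.076, -0.008, -0.997]]
force: [-0.4, -0.4, 0.3]
grip_width: 0.0867
t 11.73 pos [0.499  0.3766 0.0383] F [-0.4 -0.4  0.3] w 0.0867
units shift [-0.1   0.04  0.24] turn 0.06 joints [ 0.54  0.39  1.72 -0.04  0.96  2.12] tilt [ 0.0757 -0.0082 -0.9971]
```

View pics/w10.png

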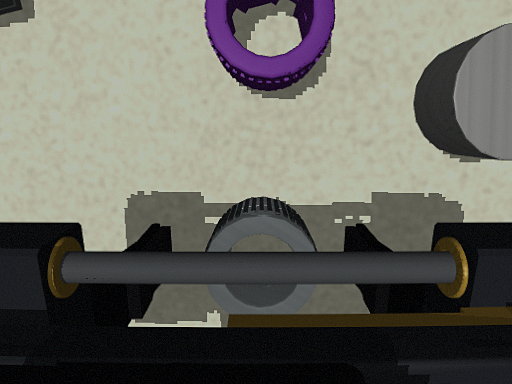

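```bash
python3 -m creep '[[1,[-0.15,0.06,0.35],0],[0.4,[0,0,0],0],[0.4,[0,0,0],0],[0.4,[0,0,0],0],[0.4,[0,0,0],0],[0.4,[0,0,0],0],[0.4,[0,0,0],0],[0.4,[0,0,0],0],[0.4,[0,0,0],0],[0.4,[0,0,0],0]]'
python3 - <<'E'
from h import *
need([.497,0.3755,.032],[0,1])
cv2.imwrite('pics/w11.png',r.snapshot('wrist'))
cv2.imwrite('pics/s11.png',r.snapshot('scene'))
crop('pics/s11.png','pics/s11c.png',330,140,130,110,5)
E
```

```text
t: 12.62
ee_pos: [0.4975, 0.3766, 0.0326]
tool_rot: [[0.997, 0.006, 0.08], [0.005, -1.0, 0.011], [0.08, -0.011, -0.997]]
force: [0.4, -0.7, 0.5]
grip_width: 0.0507
t 12.62 pos [0.4975 0.3766 0.0326] F [ 0.4 -0.7  0.5] w 0.0507
units shift [-0.02  0.05  0.02] turn 0.06 joints [ 0.54  0.4   1.73 -0.04  0.94  2.13] tilt [ 0.0799 -0.0106 -0.9967]
```

View pics/w11.png

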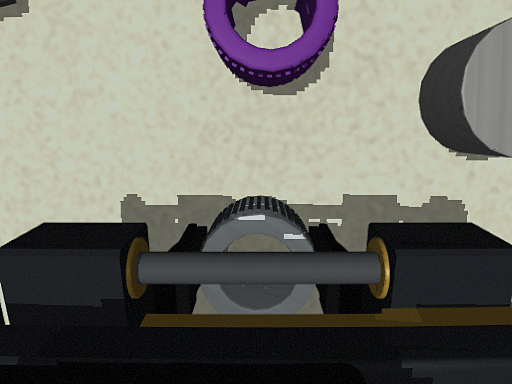

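View pics/s11c.png

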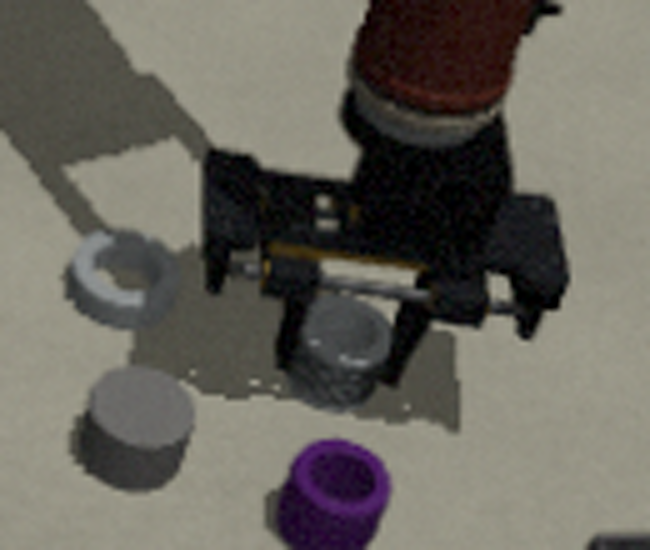

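Collar gripped (fingers stalled at 50.7 mm, collar between pads at (340,350) in the crop). Lift and travel.

```bash
python3 -m creep '[[0.4,[0,0,-0.6],0],[0.4,[0,0,-1],0],[0.4,[0,0,-1],0],[0.4,[0,0,-1],0],[0.4,[0,0,-1],0],[0.4,[0,0.3,-0.8],0],[0.4,[0.1,1,-0.2],0],[0.4,[0.15,1,0],0],[0.4,[0.15,1,0],0],[0.4,[0.15,1,0],0]]'
python3 - <<'E'
from h import *
need([.549,0.0227,.17],[0,1])
cv2.imwrite('pics/w12.png',r.snapshot('wrist'))
E
```

```text
t: 13.55
ee_pos: [0.4974, 0.2676, 0.1762]
tool_rot: [[0.997, 0.013, 0.075], [0.012, -1.0, 0.01], [0.075, -0.009, -0.997]]
force: [0.9, -0.1, -1.2]
grip_width: 0.0503
t 13.55 pos [0.4974 0.2676 0.1762] F [ 0.9 -0.1 -1.2] w 0.0503
units shift [1.92 9.82 0.3 ] turn 0.15 joints [ 0.36  0.08  1.81 -0.02  1.18  1.93] tilt [ 0.0754 -0.0091 -0.9971]
```

View pics/w12.png

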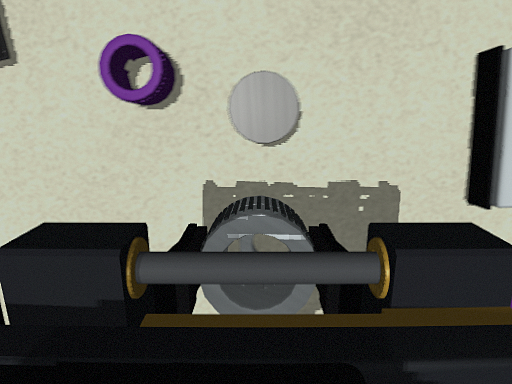

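```bash
python3 -m creep '[[0.4,[0.2,1,0],0],[0.4,[0.2,1,0],0],[0.4,[0.2,1,0],0],[0.4,[0.2,1,0],0],[0.4,[0.2,1,0],0],[0.4,[0.2,1,0],0],[0.4,[0.2,1,0],0],[0.4,[0.2,1,0],0],[0.4,[0.1,0.8,0],0],[0.4,[0,0,0],0]]'
python3 - <<'E'
from h import *
need([.549,0.0227,.17],[0,1])
cv2.imwrite('pics/w13.png',r.snapshot('wrist'))
E
```

```text
t: 14.43
ee_pos: [0.5427, 0.0329, 0.1763]
tool_rot: [[0.997, 0.01, 0.074], [0.01, -1.0, 0.006], [0.074, -0.006, -0.997]]
force: [-1.0, 0.3, -0.7]
grip_width: 0.0505
t 14.43 pos [0.5427 0.0329 0.1763] F [-1.   0.3 -0.7] w 0.0505
units shift [0.23 0.41 0.27] turn 0.12 joints [-0.09  0.02  1.87  0.01  1.18  1.46] tilt [ 0.074  -0.0057 -0.9972]
```

View pics/w13.png

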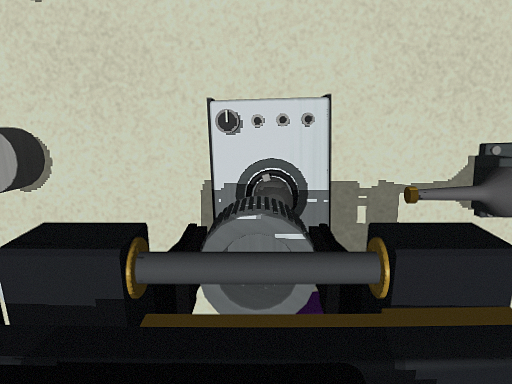

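```bash
cat >> h.py <<'E'
Rg=np.array([[.997,.006,.08],[.005,-1,.011],[.08,-.011,-.997]])
OFF=Rg.T@(np.array([.497,.3766,.022])-np.array([.4975,.3766,.0326]))
def collar():
    o=r.get_obs();R=np.array(o['tool_rot']);mid=np.array(o['ee_pos'])+R@OFF
    return mid,R@Rg.T[:,2]
E
python3 - <<'E'
from h import *
mid,ax=collar();print(OFF,mid,ax)
m=r.camera_model('wrist')
im=cv2.imread('pics/w13.png')
x=np.cross(ax,[0,1,0]);y=np.cross(ax,x)
for rad in (17,25):
  for a in np.linspace(0,6.28,60):
    p=proj(m,mid+ax*.022+rad/1000*(np.cos(a)*x+np.sin(a)*y));cv2.circle(im,tuple(int(q) for q in p),0,(0,0,255),-1)
cv2.imwrite('pics/w13o.png',cv2.resize(im[150:330,150:370],None,fx=3,fy=3))
E
```

```text
[-0.0013465  0.0001136  0.0105282] [0.54181831 0.03416866 0.16563369] [0.00630787 0.00425718 1.00023602]
```

View pics/w13o.png

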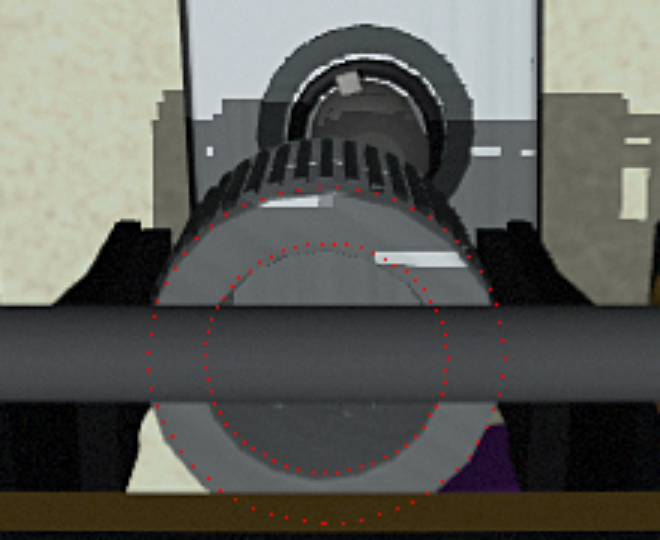

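Run:
```python
from h import *
m=r.camera_model('wrist')
print(proj(m,[.5657,.0278,.065]))
mid,ax=collar();o=r.get_obs()
need(np.array(o['ee_pos'])+np.array([.5491,.0227,.125])-mid,[0,1])
```

```text
[268.01879758 176.51700298]
t 14.48 pos [0.5424 0.0342 0.1762] F [-0.3  0.2 -0.7] w 0.0506
units shift [0.17 0.47 1.64] turn 0.12 joints [-0.09  0.02  1.87  0.02  1.18  1.47] tilt [ 0.0737 -0.0068 -0.9973]
```

```bash
python3 -m creep '[[0.4,[0.17,0.45,0.4],0],[0.4,[0,0,1],0],[0.4,[0,0,0],0],[0.4,[0,0,0],0]]'
python3 - <<'E'
from h import *
m=r.camera_model('wrist')
mid,ax=collar();o=r.get_obs();print(mid,ax)
need(np.array(o['ee_pos'])+np.array([.5491,.0232,.1])-mid,[0,1])
print(proj(m,[.5657,.0278,.065]))
cv2.imwrite('pics/w14.png',r.snapshot('wrist'))
crop('pics/w14.png','pics/w14c.png',150,130,220,200,3)
im=r.snapshot('scene');cv2.imwrite('pics/s14.png',im)
crop('pics/s14.png','pics/s14c.png',210,120,120,110,6)
E
```

```text
t: 14.82
ee_pos: [0.5502, 0.0242, 0.1404]
tool_rot: [[0.997, 0.011, 0.075], [0.01, -1.0, 0.008], [0.075, -0.008, -0.997]]
force: [-0.3, 0.6, -0.3]
grip_width: 0.0508
[0.54962298 0.0241795  0.12977915] [0.00507407 0.00339026 1.00024635]
t 14.82 pos [0.5502 0.0242 0.1404] F [-0.3  0.6 -0.3] w 0.0508
units shift [-0.11  0.05  1.19] turn 0.13 joints [-0.11  0.08  1.88  0.02  1.11  1.44] tilt [ 0.0749 -0.0077 -0.9972]
[254.12417416 195.32521693]
```

View pics/w14c.png

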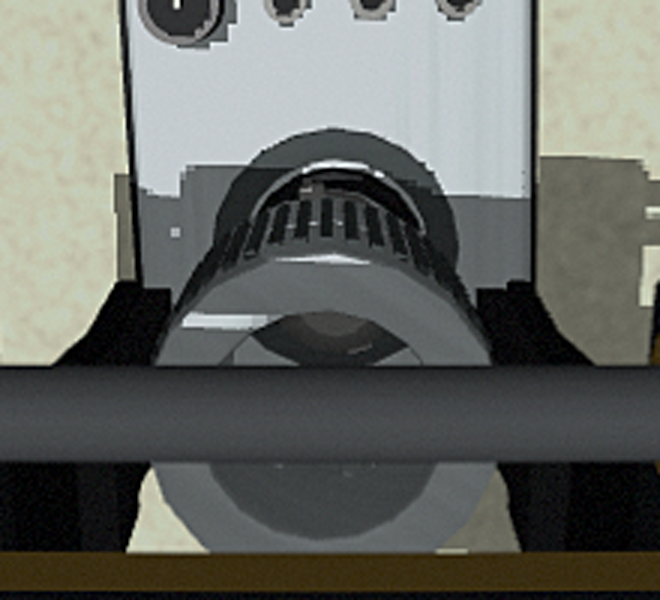

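View pics/s14c.png

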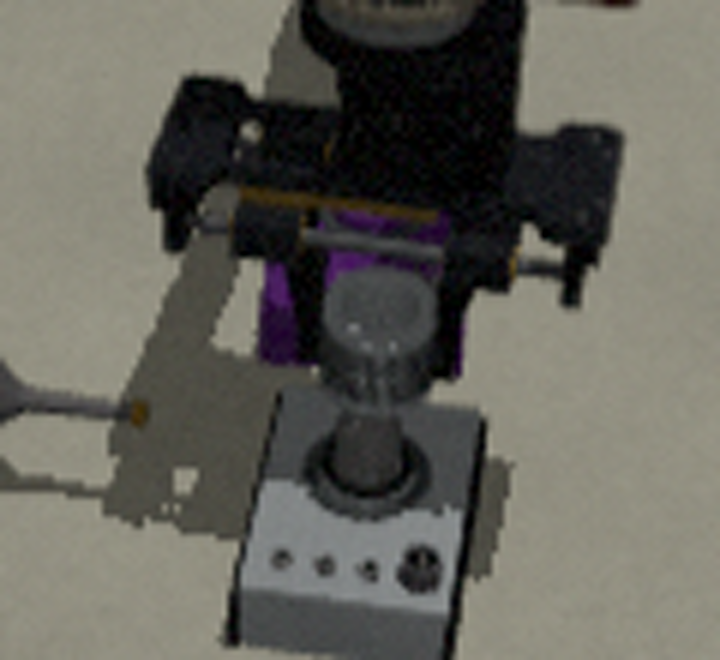

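Run:
```python
from h import *
m=r.camera_model('wrist')
f=lambda x,y:(150+(x+.5)/3-.5,130+(y+.5)/3-.5)
mid,ax=collar();print(mid)
a=plane(m,*f(214,225),.047);b=plane(m,*f(459,225),.047);print('ring',a,b,(a+b)/2)
t=f(335,318);print('spigot tip edge',plane(m,*t,.087))
print('ring front',plane(m,*f(335,130),.047))
# collar rim left/right extremes
for row in (340,355,480):pass
a=plane(m,*f(157,350),mid[2]+.022);b=plane(m,*f(492,350),mid[2]+.022);print('rim',a,b,(a+b)/2)
```

```text
[0.54905544 0.0244515  0.12973169]
ring [0.55458117 0.05202518 0.047     ] [ 0.55531401 -0.00651203  0.047     ] [0.55494759 0.02275657 0.047     ]
spigot tip edge [0.54426353 0.02310877 0.087     ]
ring front [0.57776242 0.02339017 0.047     ]
rim [0.55938099 0.04831243 0.15173169] [0.5600083  0.00177983 0.15173169] [0.55969465 0.02504613 0.15173169]
```

```bash
python3 -m creep '[[0.4,[0,0.08,0.2],0],[0.4,[-0.08,0,0.8],0],[0.4,[0,0,0],0],[0.4,[0,0,0],0]]'
python3 - <<'E'
from h import *
mid,ax=collar();o=r.get_obs();print(mid,ax)
need(np.array(o['ee_pos'])+np.array([.549,.0228,.09])-mid,[0,1])
E
```

```text
t: 15.25
ee_pos: [0.5519, 0.0237, 0.1183]
tool_rot: [[0.997, 0.014, 0.08], [0.013, -1.0, 0.008], [0.08, -0.007, -0.997]]
force: [-0.0, -0.3, -0.2]
grip_width: 0.0507
[0.55143058 0.0236406  0.10769945] [-1.31476681e-04  3.89305498e-03  1.00025738e+00]
t 15.25 pos [0.5519 0.0237 0.1183] F [-0.  -0.3 -0.2] w 0.0507
units shift [-0.15  0.04  0.7 ] turn 0.17 joints [-0.11  0.11  1.89  0.02  1.06  1.44] tilt [ 0.0801 -0.0071 -0.9968]
```

```bash
python3 -m creep '[[0.4,[-0.12,0.04,0.2],0],[0.4,[-0.04,0,0.4],0],[0.4,[0,0,0],0],[0.4,[0,0,0],0]]'
python3 - <<'E'
from h import *
mid,ax=collar();o=r.get_obs();print(mid,ax)
need(np.array(o['ee_pos'])+np.array([.549,.0228,.087])-mid,[0,1])
E
```

```text
t: 15.58
ee_pos: [0.5503, 0.0228, 0.1045]
tool_rot: [[0.996, 0.015, 0.084], [0.014, -1.0, 0.008], [0.084, -0.007, -0.996]]
force: [-1.1, -0.0, -0.8]
grip_width: 0.051
[0.54987017 0.02276964 0.09392309] [-0.00374304  0.00431897  1.00024864]
t 15.58 pos [0.5503 0.0228 0.1045] F [-1.1 -0.  -0.8] w 0.051
units shift [-0.06  0.    0.27] turn 0.18 joints [-0.11  0.12  1.91  0.02  1.03  1.43] tilt [ 0.0836 -0.0066 -0.9965]
```

```bash
python3 -m creep '[[0.4,[-0.07,0,0.35],0],[0.4,[0,0,0],0],[0.4,[0,0,0],0]]'
python3 - <<'E'
from h import *
mid,ax=collar();o=r.get_obs();print(mid,ax)
need(np.array(o['ee_pos'])+np.array([.549,.0228,.087])-mid,[0,1])
E
```

```text
t: 15.83
ee_pos: [0.5517, 0.0224, 0.0973]
tool_rot: [[0.996, 0.015, 0.089], [0.014, -1.0, 0.007], [0.089, -0.006, -0.996]]
force: [0.4, -0.1, -1.4]
grip_width: 0.0506
[0.55128074 0.02231172 0.08667372] [-0.00941849  0.0051667   1.00020728]
t 15.83 pos [0.5517 0.0224 0.0973] F [ 0.4 -0.1 -1.4] w 0.0506
units shift [-0.09 -0.02 -0.02] turn 0.18 joints [-0.11  0.13  1.91  0.02  1.01  1.43] tilt [ 0.0893 -0.0057 -0.996 ]
```

```bash
python3 -m creep '[[0.4,[-0.12,0,0.25],0],[0.4,[0,0,0],0],[0.4,[0,0,0],0]]'
python3 - <<'E'
from h import *
mid,ax=collar();print(mid,ax)
E
```

```text
t: 16.08
ee_pos: [0.5537, 0.022, 0.0962]
tool_rot: [[0.995, 0.015, 0.099], [0.015, -1.0, 0.006], [0.099, -0.005, -0.995]]
force: [-1.6, -0.6, -0.7]
grip_width: 0.0508
[0.55344895 0.02196596 0.08554342] [-0.01934548  0.00604054  1.00005963]
```

```bash
python3 -m creep '[[0.4,[-0.2,0,0.05],-0.8],[0.4,[-0.05,0,0.12],-0.8],[0.4,[-0.05,0,0.12],-0.8],[0.4,[-0.05,0,0.12],-0.8]]'
python3 - <<'E'
from h import *
mid,ax=collar();print(mid,ax);need([.549,.0228,.09],[0,1])
E
```

```text
t: 16.42
ee_pos: [0.553, 0.0226, 0.0938]
tool_rot: [[0.955, 0.273, 0.115], [0.274, -0.962, 0.008], [0.113, 0.023, -0.993]]
force: [-3.5, 7.9, 6.0]
grip_width: 0.0503
[0.552965   0.02218287 0.08322961] [-0.04087896  0.02408382  0.99913907]
t 16.42 pos [0.553  0.0226 0.0938] F [-3.5  7.9  6. ] w 0.0503
units shift [-0.17 -0.06  0.13] turn 3.47 joints [-0.11  0.12  1.93  0.03  0.97  1.16] tilt [ 0.1125  0.0233 -0.9934]
```

```bash
python3 -m creep '[[0.4,[0.3,0.08,0],0],[0.4,[0.3,0.08,0],0],[0.4,[0.3,0.08,0],0]]'
python3 - <<'E'
from h import *
mid,ax=collar();print(mid,ax);need([.549,.0228,.09],[0,1])
E
```

```text
t: 16.67
ee_pos: [0.5578, 0.0242, 0.0905]
tool_rot: [[0.957, 0.282, 0.071], [0.282, -0.959, 0.01], [0.07, 0.011, -0.997]]
force: [-31.0, -2.9, 26.3]
grip_width: 0.0504
[0.55724875 0.02380007 0.07993591] [0.00300369 0.02357557 0.99998259]
t 16.67 pos [0.5578 0.0242 0.0905] F [-31.   -2.9  26.3] w 0.0504
units shift [-0.35 -0.05 -0.  ] turn 3.57 joints [-0.11  0.17  1.89  0.02  1.02  1.17] tilt [ 0.0705  0.0108 -0.9975]
```

```bash
python3 -m creep '[[0.4,[0,0,-0.1],0],[0.4,[0,0,0],0]]'
python3 - <<'E'
from h import *
mid,ax=collar();print(mid,ax);need([.549,.0228,.09],[0,1])
cv2.imwrite('pics/w15.png',r.snapshot('wrist'))
cv2.imwrite('pics/s15.png',r.snapshot('scene'))
crop('pics/s15.png','pics/s15c.png',210,120,120,110,6)
E
```

```text
t: 16.83
ee_pos: [0.5557, 0.025, 0.0916]
tool_rot: [[0.957, 0.282, 0.065], [0.282, -0.959, 0.011], [0.066, 0.008, -0.998]]
force: [-0.9, 2.0, 6.3]
grip_width: 0.0505
[0.55509307 0.02460783 0.08096438] [0.00827571 0.02214794 0.99998549]
t 16.83 pos [0.5557 0.025  0.0916] F [-0.9  2.   6.3] w 0.0505
units shift [-0.28  0.01  0.04] turn 3.58 joints [-0.11  0.17  1.89  0.02  1.02  1.17] tilt [ 0.0658  0.0079 -0.9978]
```

View pics/w15.png

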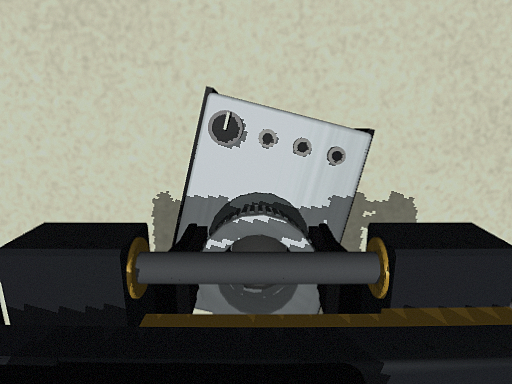

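View pics/s15c.png

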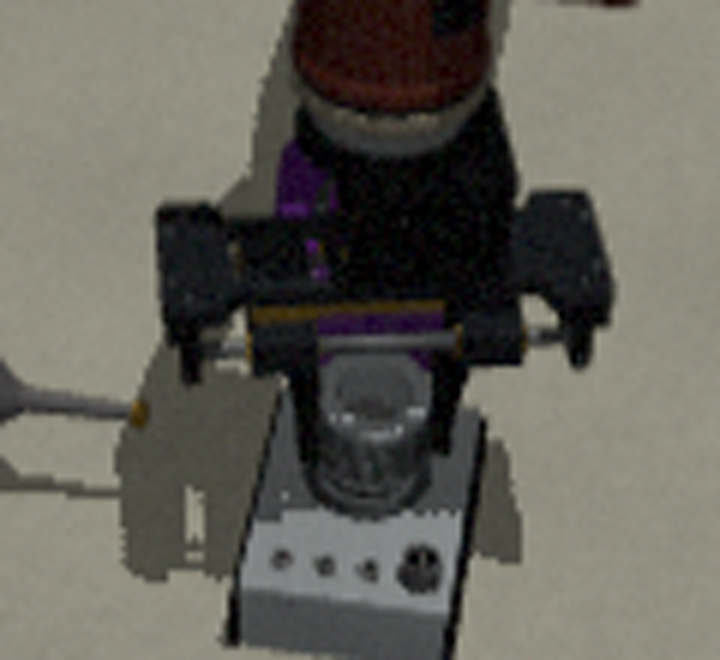

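Run:
```python
from h import *
S=r.camera_model('scene')
for z in (.1297,.087,.08,.076,.069): print(z,proj(S,[.549,.0235,z+.022]),proj(S,[.551,.0235,z+.022]))
c=r.camera_model('wrist')
print('spigot top c',proj(c,[.549,.0228,.087]),'pinrim', [proj(c,[.549,.0228,z+.022]).round(1) for z in(.087,.082,.076,.069)])
im=cv2.imread('pics/w15.png');cv2.imwrite('pics/w15c.png',cv2.resize(im[180:325,170:350],None,fx=4,fy=4,interpolation=2))
crop('pics/s15.png','pics/s15d.png',250,165,50,50,12)
```

```text
0.1297 [271.53124629 170.90555644] [271.39013246 171.41898802]
0.087 [270.98435907 182.54772044] [270.84627167 183.06156468]
0.08 [270.8972876  184.39709576] [270.75968691 184.91091222]
0.076 [270.84785017 185.4466226 ] [270.71052642 185.96041191]
0.069 [270.76188553 187.27071939] [270.62504435 187.78444194]
spigot top c [259.38564483 270.39082209] pinrim [array([260.1, 292.1]), array([260. , 286.6]), array([259.7, 280.5]), array([259.5, 273.9])]
```

View pics/w15c.png

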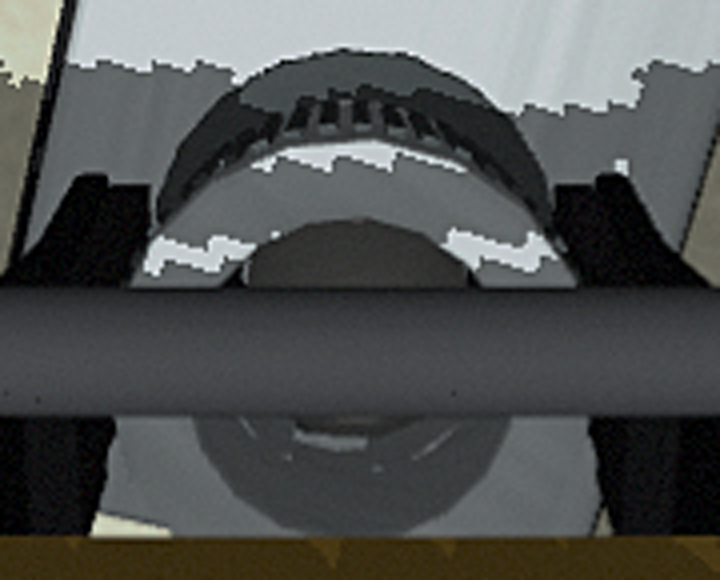

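View pics/s15d.png

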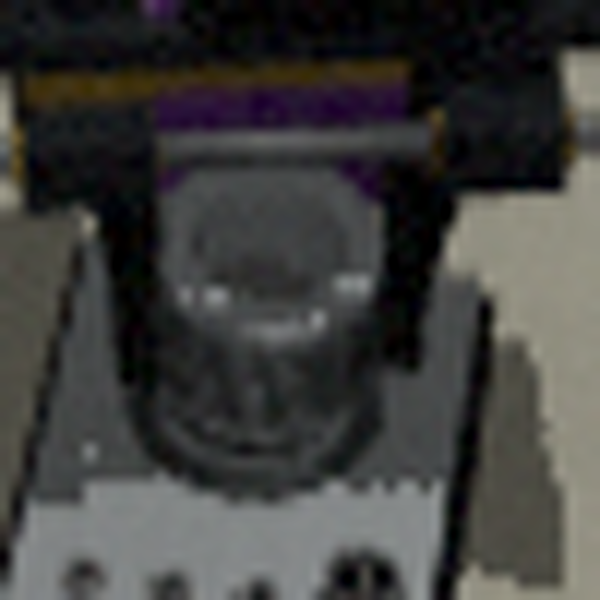

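```bash
python3 -m creep '[[0.4,[-0.05,0,0.15],0],[0.4,[0,0,0.15],0],[0.4,[0,0,0.15],0]]'
python3 - <<'E'
from h import *
mid,ax=collar();print(mid,ax);need([.549,.0228,.09],[0,1])
cv2.imwrite('pics/s16.png',r.snapshot('scene'))
crop('pics/s16.png','pics/s16d.png',250,165,50,50,12)
E
```

```text
t: 17.18
ee_pos: [0.5587, 0.0259, 0.0863]
tool_rot: [[0.956, 0.283, 0.073], [0.283, -0.959, 0.012], [0.073, 0.009, -0.997]]
force: [-15.5, 2.3, 29.3]
grip_width: 0.0503
[0.55823157 0.02554144 0.07571991] [6.72978496e-04 2.09518107e-02 1.00004528e+00]
t 17.18 pos [0.5587 0.0259 0.0863] F [-15.5   2.3  29.3] w 0.0503
units shift [-0.4   0.01 -0.18] turn 3.59 joints [-0.11  0.18  1.89  0.02  1.01  1.17] tilt [ 0.0734  0.0089 -0.9973]
```

View pics/s16d.png

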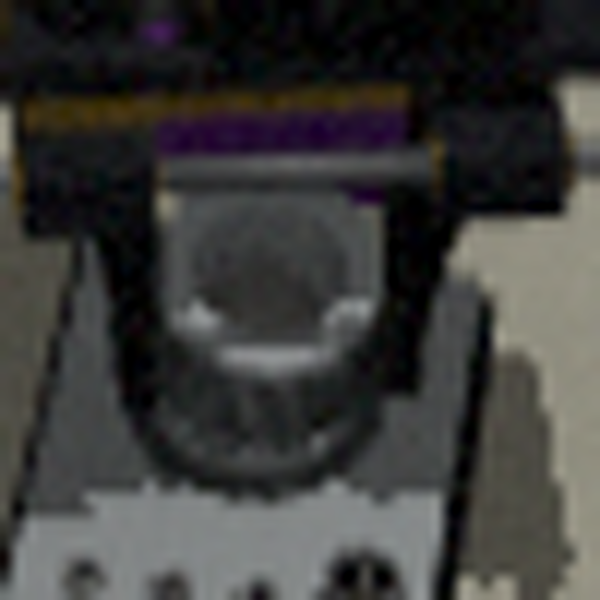

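Run:
```python
from h import *
cv2.imwrite('pics/w16.png',r.snapshot('wrist'))
im=cv2.imread('pics/w16.png');cv2.imwrite('pics/w16c.png',cv2.resize(im[180:325,170:350],None,fx=4,fy=4,interpolation=2))
cv2.imwrite('pics/t16.png',r.snapshot('top'))
crop('pics/t16.png','pics/t16c.png',215,180,70,70,8)
o=r.get_obs();print(o['ee_pos'],o['force'],o['ft_torque'])
```

```text
[0.55876722 0.0259004  0.08621291] [-8.93720713  2.42682398 18.4464132 ] [0.43635751 1.74407463 0.16245534]
```

View pics/w16c.png

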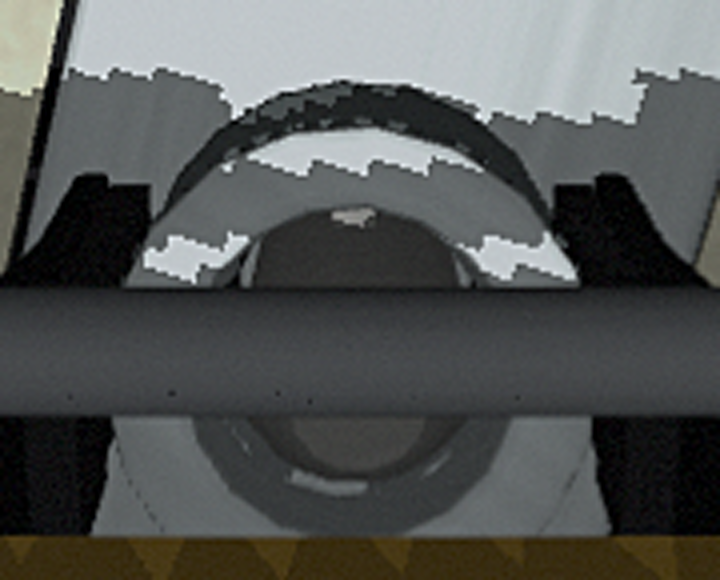

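View pics/t16c.png

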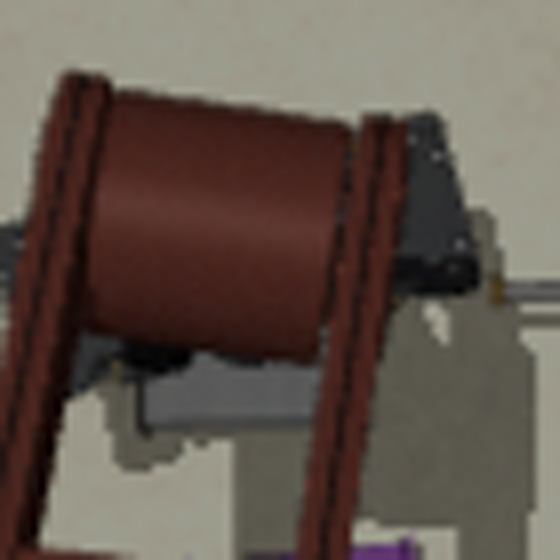

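Run:
```python
from h import *
c=r.camera_model('wrist')
P=lambda x,y,z:plane(c,170+(x+.5)/4-.5,180+(y+.5)/4-.5,z)
print('pin@.065',P(352,215,.065))
print('spigot tip bottom edge @.087',P(355,470,.087),'width',np.linalg.norm(P(292,430,.087)-P(425,430,.087)))
for z in (.09,.095,.1,.105,.11):
    a=P(355,207,z);b=P(355,533,z);d=P(355,128,z)
    print(z,'bore',np.linalg.norm(a-b).round(4),((a+b)/2).round(4),'wall',np.linalg.norm(a-d).round(4))
```

```text
pin@.065 [0.56442314 0.02792274 0.065     ]
spigot tip bottom edge @.087 [0.54147547 0.02102227 0.087     ] width 0.015277204199491003
0.09 bore 0.0387 [0.554  0.0248 0.09  ] wall 0.0088
0.095 bore 0.0374 [0.5561 0.0254 0.095 ] wall 0.0085
0.1 bore 0.0361 [0.5581 0.0261 0.1   ] wall 0.0082
0.105 bore 0.0347 [0.5602 0.0268 0.105 ] wall 0.0079
0.11 bore 0.0334 [0.5622 0.0275 0.11  ] wall 0.0076
```

```bash
python3 -m creep '[[0.4,[-0.25,0.05,-0.1],0],[0.4,[-0.1,0,0],0]]'
python3 - <<'E'
from h import *
mid,ax=collar();print(mid,ax);need([.549,.0228,.09],[0,1])
cv2.imwrite('pics/w17.png',r.snapshot('wrist'))
im=cv2.imread('pics/w17.png');cv2.imwrite('pics/w17c.png',cv2.resize(im[180:325,170:350],None,fx=4,fy=4,interpolation=2))
cv2.imwrite('pics/s17.png',r.snapshot('scene'))
crop('pics/s17.png','pics/s17d.png',250,165,50,50,12)
E
```

```text
t: 17.5
ee_pos: [0.555, 0.0248, 0.0898]
tool_rot: [[0.956, 0.282, 0.085], [0.282, -0.959, 0.017], [0.086, 0.008, -0.996]]
force: [3.9, 0.3, -2.8]
grip_width: 0.0505
[0.55462692 0.0245278  0.07915795] [-0.011557    0.01629707  1.00006542]
t 17.5 pos [0.555  0.0248 0.0898] F [ 3.9  0.3 -2.8] w 0.0505
units shift [-0.25  0.01 -0.03] turn 3.57 joints [-0.11  0.15  1.91  0.03  1.    1.16] tilt [ 0.0864  0.0079 -0.9962]
```

View pics/w17c.png

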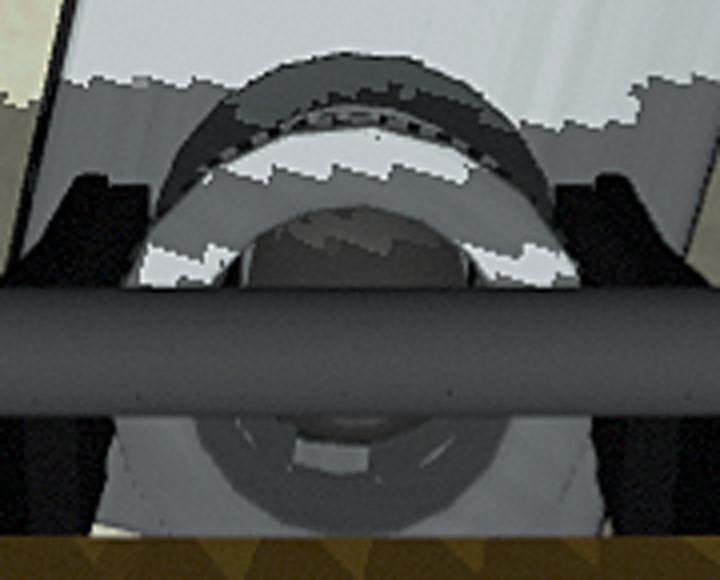

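View pics/s17d.png

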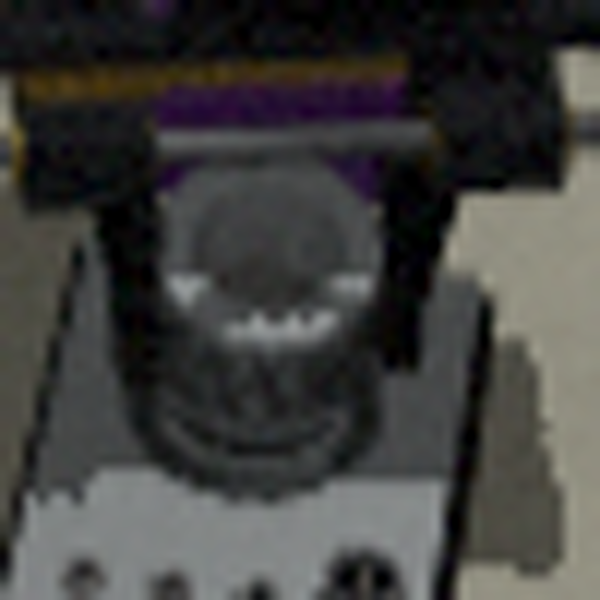

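Run:
```python
from h import *
c=r.camera_model('wrist');o=r.get_obs();R=np.array(o['tool_rot']);p=np.array(o['ee_pos'])
# tool-frame prediction: collar axis in tool frame tilted th about tool y ; a=(sin th,0,-cos th)
def pred(th,dx=0,dz=0,rt=.0262,rb=.0262):
    a=np.array([np.sin(th),0,-np.cos(th)]);u=np.array([np.cos(th),0,np.sin(th)])
    mid=OFF+np.array([dx,0,dz])
    f=lambda q:proj(c,p+R@q)[1]
    return [round(f(mid+a*.022+u*rt),1),round(f(mid-a*.022+u*rb),1),round(f(mid+a*.022+u*.017),1),round(f(mid+a*.022-u*.017),1)]
for th in (-.1,0,.08,.1,.15,.2,.25): print(th,pred(th))
print(np.arcsin(R[2,0]))
```

```text
-0.1 [np.float64(223.1), np.float64(186.8), np.float64(243.6), np.float64(311.5)]
0 [np.float64(215.6), np.float64(189.4), np.float64(236.9), np.float64(309.6)]
0.08 [np.float64(210.0), np.float64(191.9), np.float64(231.7), np.float64(307.7)]
0.1 [np.float64(208.7), np.float64(192.5), np.float64(230.5), np.float64(307.1)]
0.15 [np.float64(205.5), np.float64(194.2), np.float64(227.4), np.float64(305.6)]
0.2 [np.float64(202.5), np.float64(196.1), np.float64(224.5), np.float64(303.9)]
0.25 [np.float64(199.7), np.float64(198.0), np.float64(221.6), np.float64(302.0)]
0.08626828490802309
```

```bash
python3 -m creep '[[0.4,[-0.3,0,0],0],[0.4,[-0.2,0,0],0]]'
cat > look.py <<'E'
from h import *
import sys
n=sys.argv[1]
need([.549,.0228,.09],[0,1])
o=r.get_obs();print('tq',np.round(o['ft_torque'],2))
cv2.imwrite(f'pics/w{n}.png',r.snapshot('wrist'))
im=cv2.imread(f'pics/w{n}.png');a=cv2.resize(im[180:325,170:350],None,fx=3,fy=3,interpolation=2)
cv2.imwrite(f'pics/s{n}.png',r.snapshot('scene'))
b=cv2.resize(cv2.imread(f'pics/s{n}.png')[165:210,248:298],None,fx=435/45,fy=435/45,interpolation=2)[:, :260+0+220]
b=cv2.resize(b,(256,435)) if False else b
out=np.hstack([a,b])
out=cv2.resize(out,None,fx=min(1,800/out.shape[1]),fy=min(1,800/out.shape[1]))
cv2.imwrite(f'pics/l{n}.png',out)
E
python3 look.py 18
```

```text
t: 17.77
ee_pos: [0.5508, 0.0236, 0.0899]
tool_rot: [[0.954, 0.281, 0.105], [0.28, -0.96, 0.021], [0.107, 0.01, -0.994]]
force: [18.7, 8.5, -18.0]
grip_width: 0.0505
t 17.77 pos [0.5508 0.0236 0.0899] F [ 18.7   8.5 -18. ] w 0.0505
units shift [-0.08  0.01 -0.01] turn 3.55 joints [-0.12  0.13  1.93  0.04  0.98  1.15] tilt [ 0.1066  0.0096 -0.9943]
tq [ 1.45 -2.94  0.3 ]
```

View pics/l18.png

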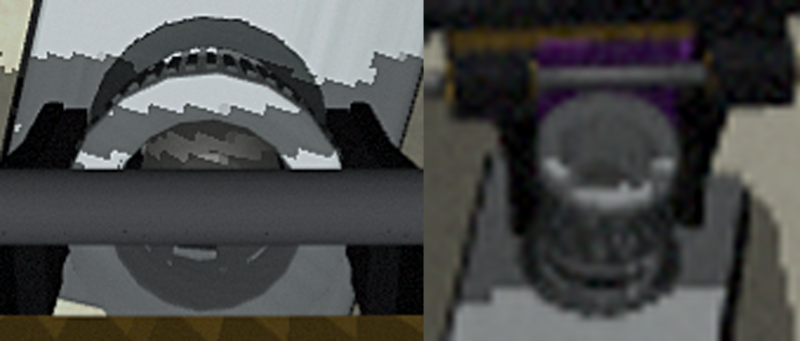

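```bash
python3 -m creep '[[0.4,[0,0,0.1],-0.4],[0.4,[0,0,0.12],-0.4],[0.4,[0,0,0.12],-0.4]]'
python3 look.py 19
```

```text
t: 18.12
ee_pos: [0.5542, 0.0239, 0.0821]
tool_rot: [[0.921, 0.373, 0.112], [0.373, -0.927, 0.02], [0.111, 0.023, -0.994]]
force: [-8.5, -0.3, 12.0]
grip_width: 0.0506
t 18.12 pos [0.5542 0.0239 0.0821] F [-8.5 -0.3 12. ] w 0.0506
units shift [-0.17 -0.03 -0.34] turn 4.78 joints [-0.12  0.14  1.93  0.04  0.95  1.05] tilt [ 0.111   0.0231 -0.9936]
tq [ 0.04  1.34 -0.04]
```

View pics/l19.png

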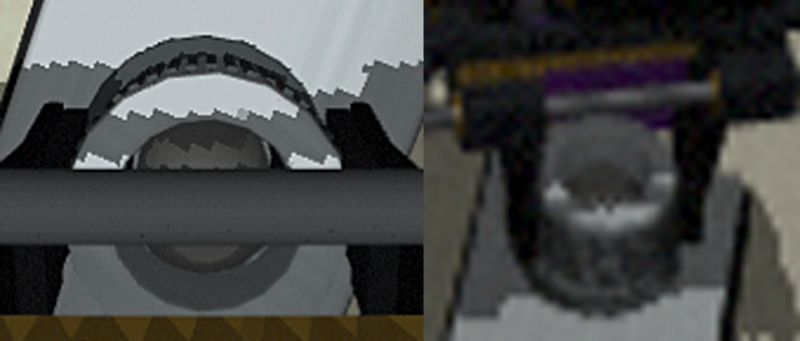

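```bash
python3 -m creep '[[0.4,[-0.1,0,0.15],0],[0.4,[-0.05,0,0.15],0]]'
python3 look.py 20
```

```text
t: 18.38
ee_pos: [0.5535, 0.0231, 0.0772]
tool_rot: [[0.921, 0.371, 0.116], [0.371, -0.928, 0.021], [0.115, 0.023, -0.993]]
force: [-17.4, 1.2, 29.2]
grip_width: 0.0504
t 18.38 pos [0.5535 0.0231 0.0772] F [-17.4   1.2  29.2] w 0.0504
units shift [-0.11 -0.04 -0.53] turn 4.76 joints [-0.12  0.15  1.94  0.04  0.94  1.04] tilt [ 0.1152  0.0233 -0.9931]
tq [0.79 2.42 0.36]
```

View pics/l20.png

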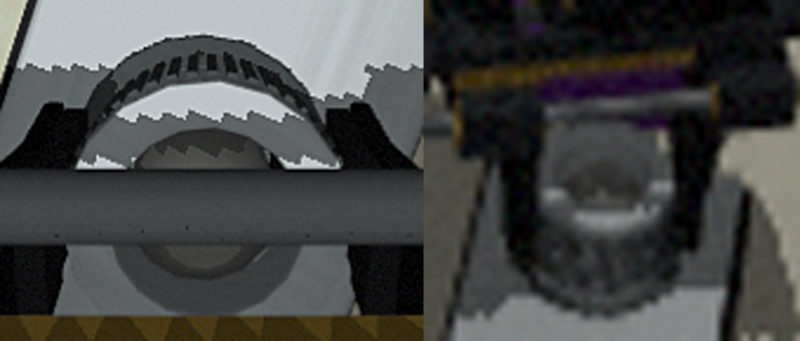

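Run:
```python
from h import *
im=cv2.imread('pics/w20.png');cv2.imwrite('pics/w20c.png',cv2.resize(im[185:320,180:340],None,fx=5,fy=5,interpolation=2)[:600])
```

```text
(no output)
```

View pics/w20c.png

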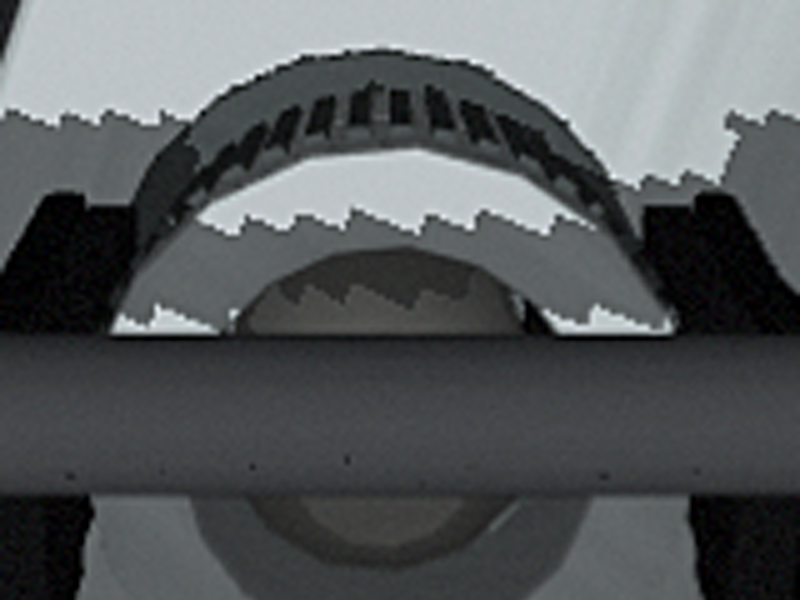

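```bash
cat > fit.py <<'E'
from h import *
from scipy.optimize import least_squares
import sys
obs=np.array([float(q) for q in sys.argv[1:5]])
c=r.camera_model('wrist');o=r.get_obs();R=np.array(o['tool_rot']);p=np.array(o['ee_pos'])
def pred(th,dx,dz):
    a=np.array([np.sin(th),0,-np.cos(th)]);u=np.array([np.cos(th),0,np.sin(th)]);mid=OFF+np.array([dx,0,dz])
    f=lambda q:proj(c,p+R@q)[1]
    return np.array([f(mid+a*.022+u*.0262),f(mid-a*.022+u*.0262),f(mid+a*.022+u*.017),f(mid+a*.022-u*.017)])
off=np.array([212.7,196,231.5,308])-pred(.08,0,0)
s=least_squares(lambda q:pred(q[0],q[1]/1000,q[2]/1000)+off-obs,[.1,0,0])
th,dx,dz=s.x;a=R@np.array([np.sin(th),0,-np.cos(th)])
mid=p+R@(OFF+np.array([dx,0,dz])/1000)
print('th,dx,dz',s.x,'res',s.fun,'\naxis',a,'mid',mid, 'xy off',mid[:2]-[.549,.0228],'ring front px',proj(c,[.549,.0228,.047]))
E
python3 fit.py 215 202 235 314; python3 fit.py 215 202 235 312; python3 fit.py 215 203 235 314
```

```text
th,dx,dz [ 0.13069426 -1.47540819 -3.33903991] res [ 0.30075715 -0.02257998 -0.36334589  0.08036351] 
axis [0.00551113 0.02734203 0.99961094] mid [0.55167941 0.02211643 0.06968149] xy off [ 0.00267941 -0.00068357] ring front px [254.83123887 249.08553035]
th,dx,dz [ 0.12576057 -2.32674206 -0.53301228] res [ 0.51112037 -0.03741664 -0.6183457   0.13680194] 
axis [9.30033115e-04 2.55115213e-02 9.99674096e-01] mid [0.55121927 0.02185987 0.06679688] xy off [ 0.00221927 -0.00094013] ring front px [254.83123887 249.08553035]
th,dx,dz [ 0.14181623 -1.93067563 -2.91102021] res [ 0.33055452 -0.02477655 -0.39898081  0.08794654] 
axis [0.01583761 0.03146601 0.99937934] mid [0.55130942 0.02195646 0.06920402] xy off [ 0.00230942 -0.00084354] ring front px [254.83123887 249.08553035]
```

```bash
python3 -m creep '[[0.4,[-0.12,0,0.16],0]]'
python3 - <<'E'
from h import *
for i in range(12):
    r.snapshot('top')
    if i%3==2: need([.549,.0228,.077],[0,1])
E
python3 look.py 21
```

```text
t: 18.57
ee_pos: [0.5527, 0.0227, 0.0758]
tool_rot: [[0.921, 0.371, 0.119], [0.371, -0.928, 0.022], [0.119, 0.023, -0.993]]
force: [-8.2, 5.1, 26.6]
grip_width: 0.0503
t 18.72 pos [0.5526 0.0227 0.0756] F [-7.8  4.1 19.3] w 0.0501
units shift [-0.13 -0.06 -0.07] turn 4.75 joints [-0.12  0.15  1.95  0.05  0.93  1.04] tilt [ 0.1187  0.0237 -0.9927]
t 18.87 pos [0.5527 0.0227 0.0757] F [-9.3  3.2 19.6] w 0.0502
units shift [-0.13 -0.06 -0.07] turn 4.75 joints [-0.12  0.15  1.95  0.05  0.93  1.04] tilt [ 0.1186  0.0237 -0.9927]
t 19.02 pos [0.5527 0.0227 0.0757] F [-8.3  3.8 20. ] w 0.05
units shift [-0.13 -0.06 -0.07] turn 4.75 joints [-0.12  0.15  1.95  0.05  0.93  1.04] tilt [ 0.1186  0.0237 -0.9927]
t 19.17 pos [0.5527 0.0227 0.0756] F [-7.8  4.5 19.7] w 0.0502
units shift [-0.13 -0.06 -0.07] turn 4.75 joints [-0.12  0.15  1.95  0.05  0.93  1.04] tilt [ 0.1186  0.0238 -0.9927]
t 19.17 pos [0.5527 0.0227 0.0756] F [-7.8  4.5 19.7] w 0.0502
units shift [-0.06 -0.04 -0.59] turn 4.75 joints [-0.12  0.15  1.95  0.05  0.93  1.04] tilt [ 0.1186  0.0238 -0.9927]
tq [1.06 1.2  0.31]
```

View pics/l21.png

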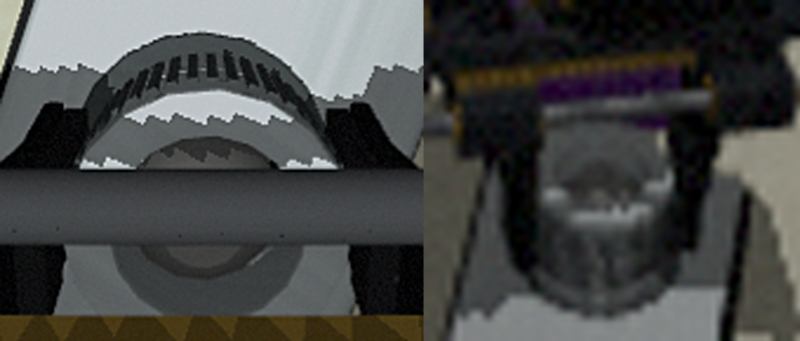

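Run:
```python
from h import *
im=cv2.imread('pics/w21.png');cv2.imwrite('pics/w21c.png',cv2.resize(im[190:325,180:340],None,fx=5,fy=5,interpolation=2)[:600])
cv2.imwrite('pics/w21d.png',cv2.resize(im[280:325,180:340],None,fx=5,fy=5,interpolation=2))
crop('pics/s21.png','pics/s21t.png',165,140,135,95,5)
```

```text
(no output)
```

View pics/w21c.png

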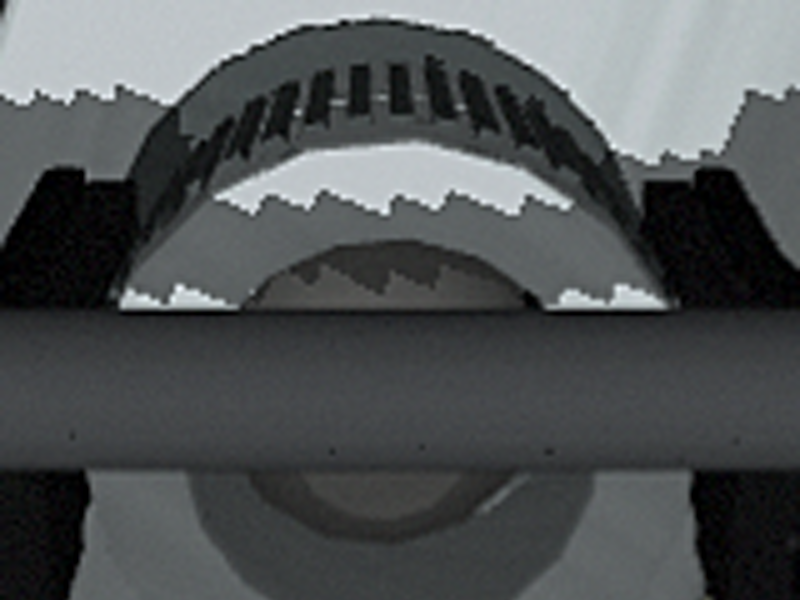

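View pics/w21d.png

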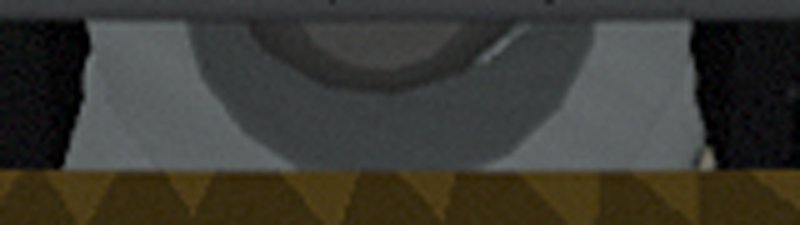

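View pics/s21t.png

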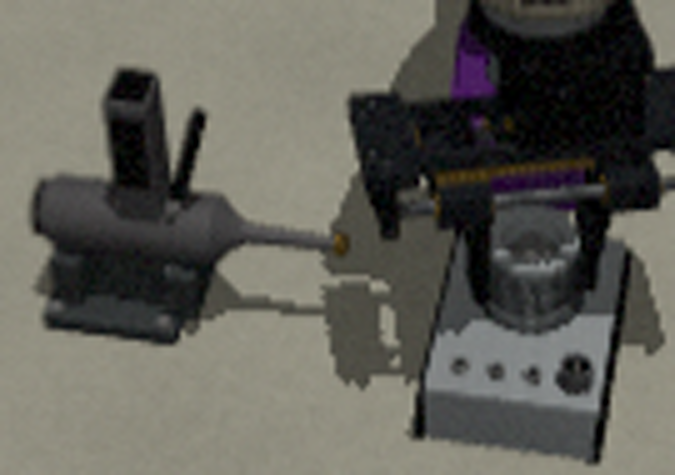

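```bash
python3 fit.py 218.4 203 238.2 316; python3 fit.py 218.4 202.5 238.2 315
```

```text
th,dx,dz [ 0.11087484 -2.55268661 -2.75803506] res [ 0.3036847  -0.02242878 -0.36766401  0.08165327] 
axis [-0.01625655  0.01903477  0.99968665] mid [0.55002906 0.02130852 0.06751143] xy off [ 0.00102906 -0.00149148] ring front px [254.60439449 248.52661947]
th,dx,dz [ 0.10268889 -2.73820363 -1.60960249] res [ 0.39480102 -0.02881226 -0.4785214   0.10645985] 
axis [-0.02385691  0.015996    0.9995874 ] mid [0.54999474 0.02126514 0.06634943] xy off [ 0.00099474 -0.00153486] ring front px [254.60439449 248.52661947]
```

The collar is home: mid height estimated 0.066–0.0675 against 0.069 nominal, with a steady 20 N push. The trigger is leaning out. Handing in.

```bash
python3 -c "
from h import *
print(r.finish_job())
need([.549,.0228,.0757],[0,1])"
```

```text
the job is handed in; nothing more can be done
None
the job is handed in; nothing more can be done
```

I puffed the air duster, put the collar over the spigot and pins, pushed it home, and handed the job in with the gripper still holding and pushing. No verdict is reported.

- **Trigger:** I squeezed it to its stop, with the fingers stalled at 36 mm, for roughly half a second. It sprang out again and was still leaning out in the last scene picture.
- **Collar:** It dropped over the pins after about 20° of turning, and I pushed it onto the shoulder.
- **Last checks:** The push held steady at about 20 N upward on the tool for 0.6 s, more than the sprung ring's roughly 10 N. The wrist picture put the collar within about 2 mm of the axis and tilted about 0.03 rad.
- **Height reading:** The collar's centre came out at 66–67.5 mm against 69 mm when fully home. Being slightly below the shoulder is impossible, so I take it as a measuring error of 2–3 mm. I had no direct reading of the ring or trigger angle.
- **What went less well:**
  - The tool gradually tilted to about 0.12 rad.
  - The collar was temporarily tilted to about 0.13 rad and jammed on the spigot. It came upright before seating.
  - The wrist reading peaked around 40 N during this, well under the 120 N limit.
- **Bystanders:** I saw no contact with any of them, but did not measure their positions again at the end.

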